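# Load the warming drawer, fit the hold-down plate and shut it

### The job

Stand every one of the squat green-capped sample pots on the bench (36 mm wide) upright in the open drawer of the warming unit, one to a bay; then lower the grey hold-down plate level over the two locating pins until it lies flat on both rails, and push the drawer fully home so that its catch holds it. Leave the low wide jar, the dropper bottle and the rotor standing where they are.

Things in the scene. Friction and masses are not known exactly. Their poses are not given: they have to be found in the camera images.
- pot0: One of up to six alike squat sample pots (4 to 6 are present): a clear amber cylinder with a green screw cap of the same diameter, 36 mm in diameter, 34 mm high overall, about 40 g, standing on the bench. Origin: centre of its underside; z up its axis.
- pot1: One of up to six alike squat sample pots (4 to 6 are present): a clear amber cylinder with a green screw cap of the same diameter, 36 mm in diameter, 34 mm high overall, about 40 g, standing on the bench. Origin: centre of its underside; z up its axis.
- pot2: One of up to six alike squat sample pots (4 to 6 are present): a clear amber cylinder with a green screw cap of the same diameter, 36 mm in diameter, 34 mm high overall, about 40 g, standing on the bench. Origin: centre of its underside; z up its axis.
- pot3: One of up to six alike squat sample pots (4 to 6 are present): a clear amber cylinder with a green screw cap of the same diameter, 36 mm in diameter, 34 mm high overall, about 40 g, standing on the bench. Origin: centre of its underside; z up its axis.
- pot4: One of up to six alike squat sample pots (4 to 6 are present): a clear amber cylinder with a green screw cap of the same diameter, 36 mm in diameter, 34 mm high overall, about 40 g, standing on the bench. Origin: centre of its underside; z up its axis.
- pot5: One of up to six alike squat sample pots (4 to 6 are present): a clear amber cylinder with a green screw cap of the same diameter, 36 mm in diameter, 34 mm high overall, about 40 g, standing on the bench. Origin: centre of its underside; z up its axis.
- plate: Loose grey hold-down plate, flat on the bench: 116 mm (its x) by 194 mm (its y), 6 mm thick, about 250 g, alike end for end. Two 10 mm through holes at x = 0, y = -84 and +84 mm. Mid-top, a black bar handle 14 mm wide (x), 66 mm long (y), from 6 to 36 mm above the underside. Origin: centre of its underside, z up.
- drawer (a joint): How far the drawer of the white warming unit is open: 0 = fully home, 0.23 m = fully out; it starts 0.205 to 0.23 m open. About 2 N of friction; a sprung catch resists with up to about 4 N more from about 22 to 9 mm, and below 9 mm snaps the drawer home and holds it.
- front (a point): Centre of the outer face of the drawer's front panel (226 mm wide, 12 mm thick, 6 to 60 mm above the bench), 33 mm above the bench. x points level into the unit, the way it closes; y along the panel; z up. All drawer points share these axes and move with it. The unit (white, 226 wide, 230 deep, 114 mm high) has its open-slot face 12 mm + the drawer opening behind this point.
- tray (a point): Middle of the six bays, at floor level, 16 mm above the bench, 92 mm behind the panel's outer face; x into the unit, y along the panel. Bays at x = -38 and +38, y = -49, 0, +49 mm, each 46 mm square inside, between ribs 3 mm thick, 7 mm high. At y = -84 and +84 mm rails 20 mm wide (y), 116 mm long (x), 46 mm high above this floor.
- seat (a point): Middle of the hold-down plate's place: level with the tops of the two rails (46 mm above the bay floor), straight above the point tray, same axes. The plate lies here, its underside on the rails, when seated, its long side along y.
- bay0 (a point): Centre of the floor of bay 0 of the drawer, 46 mm square inside, ribs 7 mm high.
- bay1 (a point): Centre of the floor of bay 1 of the drawer, 46 mm square inside, ribs 7 mm high.
- bay2 (a point): Centre of the floor of bay 2 of the drawer, 46 mm square inside, ribs 7 mm high.
- bay3 (a point): Centre of the floor of bay 3 of the drawer, 46 mm square inside, ribs 7 mm high.
- bay4 (a point): Centre of the floor of bay 4 of the drawer, 46 mm square inside, ribs 7 mm high.
- bay5 (a point): Centre of the floor of bay 5 of the drawer, 46 mm square inside, ribs 7 mm high.
- pin0 (a point): Tip of the steel locating pin on the rail at y = -84 mm: 8 mm in diameter, stands 23 mm above the rail top, its last 6 mm tapered to 3 mm.
- pin1 (a point): Tip of the steel locating pin on the rail at y = +84 mm: 8 mm in diameter, stands 23 mm above the rail top, its last 6 mm tapered to 3 mm.
- jar: Bystander: low wide jar, 54 mm in diameter, 24 mm high, green cap, among the pots. Origin: centre of its underside.
- dropper: Bystander: white dropper bottle, 30 mm in diameter, 48 mm high with a narrow green top, among the pots. Origin: centre of its underside.
- rotor: Bystander: white ring-shaped rotor, 80 mm across, 12 mm high, flat on the bench. Origin: centre of its underside.
Mind the look-alikes: they are no part of the job. Leave any red look-alike of the pot1 alone.

How it is judged:
On the way, in this order (a step that is already met when the one before it is completed fails the run):
1. every pot present stands upright on the floor of a bay of the drawer (z of pot0 in the frame of tray between -0.004 and 0.004 m and angle between each of pot0, pot1, pot2, pot3, pot4, pot5's own z axis and vertical below 0.1 rad and x of pot0 in the frame of tray between -0.06 and 0.06 m and y of pot0 in the frame of tray between -0.072 and 0.072 m and z of pot1 in the frame of tray between -0.004 and 0.004 m and x of pot1 in the frame of tray between -0.06 and 0.06 m and y of pot1 in the frame of tray between -0.072 and 0.072 m and z of pot2 in the frame of tray between -0.004 and 0.004 m and x of pot2 in the frame of tray between -0.06 and 0.06 m and y of pot2 in the frame of tray between -0.072 and 0.072 m and z of pot3 in the frame of tray between -0.004 and 0.004 m and x of pot3 in the frame of tray between -0.06 and 0.06 m and y of pot3 in the frame of tray between -0.072 and 0.072 m and z of pot4 in the frame of tray between -0.004 and 0.004 m and x of pot4 in the frame of tray between -0.06 and 0.06 m and y of pot4 in the frame of tray between -0.072 and 0.072 m and z of pot5 in the frame of tray between -0.004 and 0.004 m and x of pot5 in the frame of tray between -0.06 and 0.06 m and y of pot5 in the frame of tray between -0.072 and 0.072 m), for 0.2 s.
2. the hold-down plate lies flat on both rails over both pins, with the drawer still open (z of plate in the frame of seat between -0.003 and 0.003 m and horizontal distance between plate and seat below 0.004 m and angle between the y axis of plate and the y axis of seat, either way round below 0.05 rad and angle between the z axis of plate and the z axis of seat, either way round below 0.03 rad and value of joint drawer above 0.05 m), for 0.2 s.
3. the drawer is fully home (value of joint drawer below 0.004 m), for 0.2 s.
At the end, for the whole second after the job is handed in: Every pot present stands upright (within 0.1 rad) on the floor of a bay (within 4 mm in height), the plate lies over both pins flat on the rails (within 3 mm in height, 4 mm sideways, 0.03 rad of level), the drawer is within 4 mm of home, and all is at rest (all of step 1 and z of plate in the frame of seat between -0.003 and 0.003 m and horizontal distance between plate and seat below 0.004 m and angle between the y axis of plate and the y axis of seat, either way round below 0.05 rad and angle between the z axis of plate and the z axis of seat, either way round below 0.03 rad and value of joint drawer below 0.004 m and linear speed of each of plate, pot0, pot1, pot2, pot3, pot4, pot5 below 0.02 m/s); the robot touches nothing.
It fails at once if the jar is knocked over or carried off (more than 60 mm) (distance of jar from where it was at the start of the episode above 0.06 m or angle between jar's own z axis and vertical above 0.6 rad).
It fails at once if the dropper is knocked over or carried off (more than 60 mm) (distance of dropper from where it was at the start of the episode above 0.06 m or angle between dropper's own z axis and vertical above 0.6 rad).
It fails at once if the rotor is knocked over or carried off (more than 60 mm) (distance of rotor from where it was at the start of the episode above 0.06 m or angle between rotor's own z axis and vertical above 0.6 rad).
Of pot0, pot1, pot2, pot3, pot4, pot5 only 4 to 6 are there at a start; the rules pass over those that are not, and their reading is None.
At some moment in a run one of pot0, pot1, pot2, pot3, pot4, pot5, plate may be knocked a few centimetres aside while the robot is not near it.
It also fails if it takes over 210 s, if anything falls off the work surface, if the arm or the gripper's body presses on something with over 40 N, if the wrist force passes 120 N, or if a joint passes its speed limit or range.

### The arm

A 7-joint arm with a two-finger parallel gripper is mounted at the origin on the work surface. World frame = base frame: x ahead of the robot, y to its left, z up, the work surface at z = 0. Lengths are in m, angles in rad, forces in N, time in s.
With the tool pointing down it reaches from about 0.425 to 0.8 m from the base axis. Payload 8.3 kg.
Tool frame: the origin (TCP) lies on the centre line of the jaws, within the pads' length; the fingertips stand 22 mm ahead of it and the grasp point (between the pads) lies 3 mm ahead of it (arm.tips_ahead is the distance from the TCP to the fingertips, in m); z points along the fingers, y is the direction in which the jaws open and shut (so a half turn about z gives the same grasp; the last joint's range is limited). The gripper opens to 85 mm and grips with 20 to 120 N. Pads are 22 mm wide; open, the fingers measure 114 mm over their backs; the gripper's body (76 mm by 85 mm) begins 54 mm behind the grasp point. The pads swing forward as they close: fully open they stand 13 mm farther back than shut.
Start: joints at [1.204, 0.383, 0.016, 1.37, -0.006, 1.388, -0.046], TCP at [0.187, -0.596, 0.253] pointing down, gripper open.
Joint ranges: [-2.95, 2.95], [-0.25, 2.06], [-1.52, 1.56], [0.18, 2.33], [-1.44, 4.58], [0.02, 2.06], [-3.01, 3.01]. Speed limits (rad/s): [2.39, 2.39, 3.01, 3.01, 3.14, 3.14, 3.14].

### API

Orientations are given as a unit quaternion [w, x, y, z].
In Python, from rig import monitor, eyes, job, arm gives the robot as it stands.
- The arm moves only by the tool step_arm, never from a script. Its argument "targets" is text: rows parted by semicolons, each of 5 numbers parted by spaces: the shift along the tool's x, y, z in m, then the turn about the tool's z in degrees, then the closure, from 0 (fully open) to 1 (shut). A call has 1 to 20 rows; each row shifts and turns the commanded pose from where the row before left it, along the tool's axes as they then stand; what a row does not reach is not made up. A row lasts 1/12 s, in which the tool goes at most 41.7 mm and 7.16 degrees, less where a joint would pass 70% of its speed; a pose out of reach is approached as far as the arm can. A call is refused whole if a number of a shift passes 0.0417 or a number of a turn 7.16, either way. A call with a gripper value outside its range is refused whole. The fingers move at their own pace and stop on an object; "force" is the grip in N (left out, the last holds). Time passes only in rows, so rows that do not move let the fingers close. It gives the time, the measured TCP pose, the force and the opening at its end, in the units of the state.
- monitor.get_state(): the state, without advancing time (a new reading comes with each control period).
- eyes.capture(name): name is "side" or "top" or "wrist"; returns (picture, depth): 400x640x3 uint8, blue, green, red; 400x640 float32, m along the optical axis (not along the pixel's ray), 0 where there is no reading.
- eyes.camera_model(name): a dict with "intrinsics" (3x3 intrinsics, pixels), "world_to_cam" (4x4, takes a point from world to camera coordinates); the wrist camera has in their place "hand_eye" (4x4, takes a point from camera to tool coordinates, whose origin is the TCP and whose axes are the flange's). Camera axes: x right, y down, z forward; pixel columns grow to the right and rows downward; lengths in m; the calibration is good to about 2 mm. A picture is of the moment at which its call begins: read the wrist's pose just before it. camera_model takes no time and is no camera call.
- job.sign_off(): hands the job in, once; it reports no verdict.
The state is a dict: "clock": time; "q": joint angles; "dq": joint speeds; "joint_efforts": joint torques, N m; "tool_pos": TCP position; "tool_rot": TCP orientation; "wrist_force": force on the tool from outside, world axes, zero at the start; "moment": the same for the moment, N m; "width": finger opening in m.
Only numpy, scipy, OpenCV 4.12 (cv2) and the standard library are available. Lean on these libraries where they do the work, as an engineer would, in place of code of your own. Each camera call takes 0.05 s, during which the arm holds its last target.

## Working session

There is one attempt and no reset: what is moved stays moved. The work goes in short steps, Python scripts to look and compute and a tool call to move; the robot and the scene stay as the last step left them, time stands still between calls to the robot, and variables do not carry over. Pictures are saved under pics/ and viewed, and the job is handed in when it is done.

Besides the shell and the picture viewer there is one more tool, called in YAML: its name, and indented under it one key for each argument. step_arm: Moves the arm, as the interface text tells. Its arguments: {"type":"object","properties":{"targets":{"type":"string"},"force":{"type":"number"}},"required":["targets"]}

```bash
ls; mkdir -p pics
python3 - <<'E'
from rig import monitor, eyes, job, arm
import cv2,numpy as np
s=monitor.get_state();print(s)
for n in ["side","top","wrist"]:
    p,d=eyes.capture(n);cv2.imwrite(f"pics/a_{n}.png",p);np.save(f"pics/a_{n}.npy",d)
    m=eyes.camera_model(n);print(n,{k:np.round(v,4).tolist() for k,v in m.items()},np.percentile(d,[0,5,50,95,100]))
print(arm.tips_ahead)
E
```

```text
pics
{'clock': 0.0, 'q': array([ 1.20410801,  0.38424643,  0.01638491,  1.37115794, -0.00632474,
        1.38821313, -0.04650717]), 'dq': array([-0.00116816,  0.00058523, -0.00040667, -0.00170797, -0.00133821,
        0.00085111, -0.00176355]), 'joint_efforts': array([ 1.50078893e-03, -6.27589059e+01,  8.44890475e-01, -3.71823084e+01,
        1.65909296e-02,  1.41919625e-02,  6.13626253e-05]), 'tool_pos': array([ 0.18685776, -0.59592532,  0.25227205]), 'tool_rot': array([-9.75404858e-04,  9.88482593e-01,  1.51331383e-01, -1.57614310e-04]), 'wrist_force': array([0.00834817, 0.39089425, 0.3489541 ]), 'moment': array([-0.01875608, -0.01902309,  0.00778174]), 'width': 0.08533117795659782}
side {'intrinsics': [[478.8843, 0.0, 311.6528], [0.0, 478.8843, 199.8307], [0.0, 0.0, 1.0]], 'world_to_cam': [[-0.7149, -0.6989, -0.0216, 0.3636], [-0.4002, 0.4343, -0.807, 0.2284], [0.5734, -0.5682, -0.5902, 1.0098], [0.0, 0.0, 0.0, 1.0]]} [0.         0.74736865 1.24328822 3.12274154 3.75073075]
top {'intrinsics': [[422.7722, 0.0, 321.5167], [0.0, 422.7722, 206.6469], [0.0, 0.0, 1.0]], 'world_to_cam': [[-0.0134, -0.9999, -0.0089, 0.0437], [-0.9893, 0.0145, -0.1449, 0.4844], [0.145, 0.0068, -0.9894, 1.3669], [0.0, 0.0, 0.0, 1.0]]} [0.         0.77761338 1.46157962 2.34719598 2.40302229]
wrist {'intrinsics': [[285.7717, 0.0, 320.0764], [0.0, 285.7717, 199.0707], [0.0, 0.0, 1.0]], 'hand_eye': [[-0.0002, -0.9544, -0.2986, 0.0762], [1.0, -0.0003, 0.0005, 0.0017], [-0.0005, -0.2986, 0.9544, -0.1208], [0.0, 0.0, 0.0, 1.0]]} [0.         0.07268657 0.33947632 1.11680507 1.51421714]
0.022
```

View pics/a_side.png

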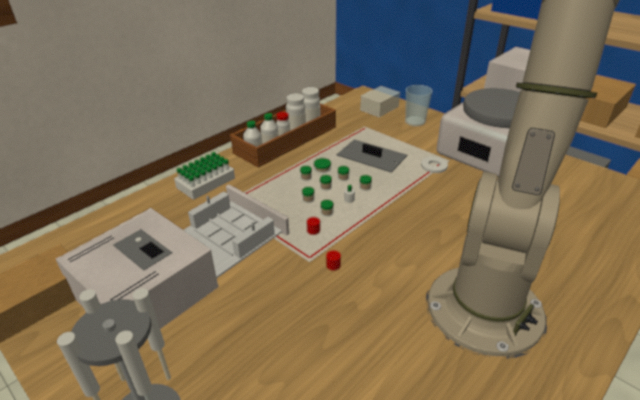

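View pics/a_top.png

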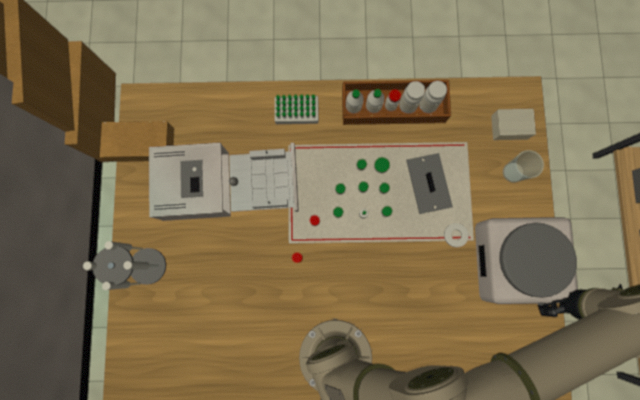

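View pics/a_wrist.png

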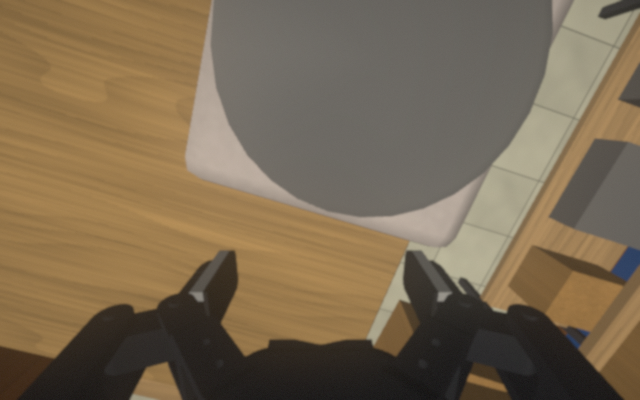

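```bash
cat > h.py <<'E'
from rig import monitor, eyes, job, arm
import cv2,numpy as np
from scipy.spatial.transform import Rotation as R
def ray(name,px,z,st=None):
    m=eyes.camera_model(name);K=m['intrinsics']
    px=np.atleast_2d(px).astype(float)
    d=np.c_[(px[:,0]-K[0,2])/K[0,0],(px[:,1]-K[1,2])/K[1,1],np.ones(len(px))]
    if 'world_to_cam' in m: T=np.linalg.inv(m['world_to_cam'])
    else: T=tool(st)@m['hand_eye']
    D=d@T[:3,:3].T;o=T[:3,3]
    return o+D*((z-o[2])/D[:,2])[:,None]
def tool(st):
    T=np.eye(4);w,x,y,zz=st['tool_rot'];T[:3,:3]=R.from_quat([x,y,zz,w]).as_matrix();T[:3,3]=st['tool_pos'];return T
def proj(name,P,st=None):
    m=eyes.camera_model(name);K=m['intrinsics']
    W=m['world_to_cam'] if 'world_to_cam' in m else np.linalg.inv(tool(st)@m['hand_eye'])
    P=np.atleast_2d(P);c=P@W[:3,:3].T+W[:3,3];u=c@K.T;return u[:,:2]/u[:,2:]
def cap(name,tag):
    st=monitor.get_state();p,d=eyes.capture(name);cv2.imwrite(f"pics/{tag}.png",p);np.save(f"pics/{tag}.npy",d);return st,p,d
def green(p):
    h=cv2.cvtColor(p,cv2.COLOR_BGR2HSV);return cv2.inRange(h,(45,100,40),(85,255,255))
def comps(mask,amin=10):
    n,l,s,c=cv2.connectedComponentsWithStats(mask)
    return [(c[i],s[i,4],s[i,:4]) for i in range(1,n) if s[i,4]>=amin]
E
python3 - <<'E'
from h import *
p=cv2.imread('pics/a_top.png');d=np.load('pics/a_top.npy')
for c,a,b in comps(green(p),6):
    if 280<c[0]<480 and 130<c[1]<250:
        print(np.round(c,1),a,b,ray('top',c,0.034)[0].round(4))
cv2.imwrite('pics/c1.png',cv2.resize(p[135:255,225:475],(750,360),interpolation=cv2.INTER_CUBIC))
cv2.imwrite('pics/c2.png',cv2.resize(p[135:225,140:310],(800,424),interpolation=cv2.INTER_CUBIC))
p=cv2.imread('pics/a_side.png')
cv2.imwrite('pics/c3.png',cv2.resize(p[140:290,150:450],(800,400),interpolation=cv2.INTER_CUBIC))
for c,a,b in comps(green(p),6):
    if c[0]>280: print('side',np.round(c,1),a,b,ray('side',c,0.03)[0].round(4))
E
```

```text
[381.6 164.5] 164 [375 158  14  14] [ 0.6255 -0.1671  0.034 ]
[361.2 163.9] 69 [357 160   9   9] [ 0.6287 -0.0987  0.034 ]
[363.  186.2] 69 [359 182   9  10] [ 0.5521 -0.1026  0.034 ]
[384.  187.5] 70 [380 183   9  10] [ 0.5467 -0.1725  0.034 ]
[340. 188.] 69 [336 184   9   9] [ 0.5472 -0.0257  0.034 ]
[337.8 211.7] 69 [334 207   9  10] [ 0.4675 -0.0167  0.034 ]
[386.6 211. ] 71 [382 207  10   9] [ 0.4676 -0.1785  0.034 ]
side [322.  163.5] 133 [315 159  15  10] [ 0.6149 -0.1538  0.03  ]
side [305.5 169.8] 70 [301 166  10   9] [ 0.6265 -0.0957  0.03  ]
side [343.1 170.1] 71 [339 166  10   9] [ 0.5441 -0.169   0.03  ]
side [325.5 179.2] 74 [321 175  10   9] [ 0.5494 -0.0991  0.03  ]
side [365.2 179.5] 76 [360 176  11   8] [ 0.4653 -0.1741  0.03  ]
side [307.7 191.5] 83 [303 187  11  10] [ 0.5442 -0.0218  0.03  ]
side [349.  187.7] 13 [348 186   3   5] [ 0.4726 -0.1121  0.03  ]
side [326.5 204.5] 97 [321 200  12  10] [ 0.4655 -0.0129  0.03  ]
```

View pics/c1.png

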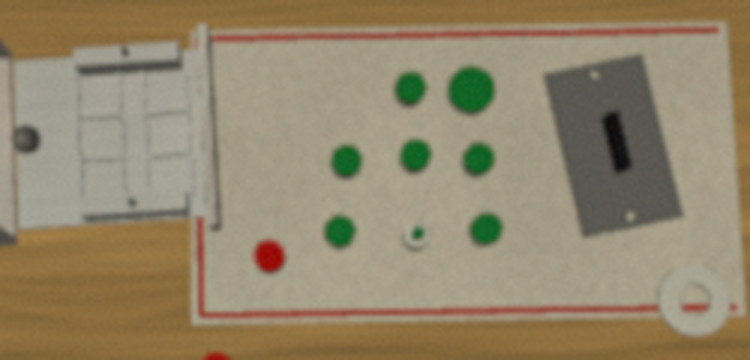

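View pics/c2.png

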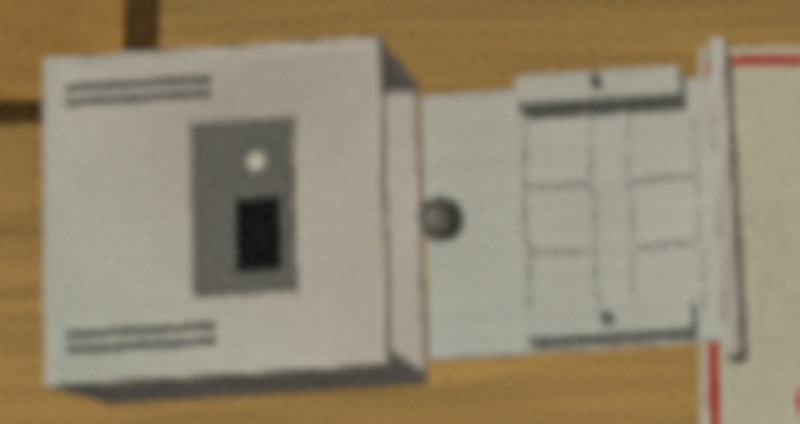

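View pics/c3.png

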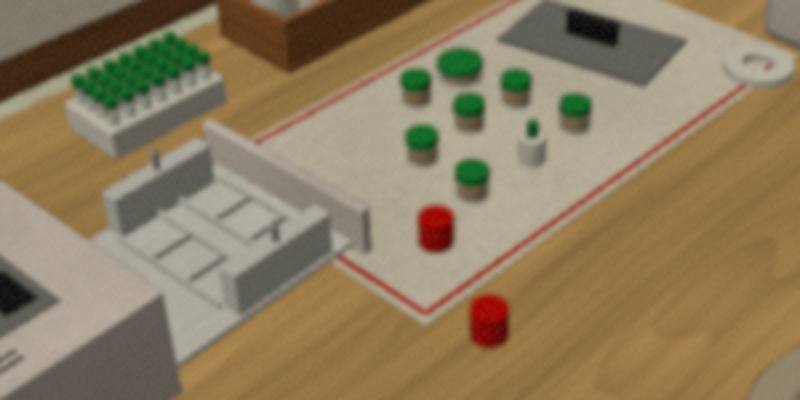

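Run:
```python
from h import *
d=np.load('pics/a_top.npy')
T=np.linalg.inv(eyes.camera_model('top')['world_to_cam']);print('cam',T[:3,3])
def pt(u,v):
    K=eyes.camera_model('top')['intrinsics'];z=d[v,u];c=np.array([(u-K[0,2])/K[0,0]*z,(v-K[1,2])/K[1,1]*z,z,1]);return (T@c)[:3].round(4)
for u,v in [(233,181),(233,176),(225,181),(240,181),(245,170),(250,190),(270,180),(295,150),(291,160),(296,205),(260,155),(260,205),(180,160),(430,165),(432,183),(430,200),(362,164),(340,188),(293,150),(294,180),(295,200)]: print((u,v),pt(u,v))
print(ray('top',[(266.9,152),(269,202.6)],.085))
c1=lambda x,y:(225+x/3,135+y/3)
print(ray('top',[c1(594,75),c1(630,216)],.006), ray('top',[c1(616,141)],.036))
```

```text
cam [0.28167067 0.02734071 1.42298064]
(233, 181) [0.5735 0.3297 0.0483]
(233, 176) [0.5987 0.3381 0.0118]
(225, 181) [0.5827 0.3663 0.0069]
(240, 181) [0.5808 0.3138 0.0123]
(245, 170) [0.6188 0.2971 0.0127]
(250, 190) [0.5472 0.2774 0.0226]
(270, 180) [0.5818 0.2108 0.0168]
(295, 150) [6.903e-01 1.266e-01 1.000e-04]
(291, 160) [0.6509 0.1394 0.0148]
(296, 205) [0.4882 0.12   0.0592]
(260, 155) [0.6586 0.2392 0.0572]
(260, 205) [0.4893 0.237  0.0632]
(180, 160) [0.6298 0.4849 0.1166]
(430, 165) [ 0.6284 -0.337   0.005 ]
(432, 183) [ 0.5586 -0.3318  0.0392]
(430, 200) [ 0.5069 -0.331   0.0046]
(362, 164) [ 0.6271 -0.1009  0.0389]
(340, 188) [ 0.5469 -0.0256  0.0356]
(293, 150) [0.6735 0.1291 0.0589]
(294, 180) [0.5712 0.1261 0.0605]
(295, 200) [0.5049 0.1232 0.0582]
[[0.66060768 0.2124403  0.085     ]
 [0.49331253 0.20480471 0.085     ]]
[[ 0.64613524 -0.31367132  0.006     ]
 [ 0.48246319 -0.34628258  0.006     ]] [[ 0.5626779  -0.32723845  0.036     ]]
```

step_arm:
  targets: "0.03 -0.023 0 0 0.4;0.03 -0.023 0 0 0.4;0.03 -0.023 0 0 0.4;0.03 -0.023 0 0 0.4;0.03 -0.023 0 0 0.4;0.03 -0.023 0 0 0.4;0.03 -0.023 0 0 0.4;0.03 -0.023 0 0 0.4;0.03 -0.023 0 0 0.4;0.03 -0.023 0 0 0.4;0.03 -0.023 0 0 0.4;0.03 -0.023 0 0 0.4;0.03 -0.023 0 0 0.4;0.03 -0.023 0 0 0.4;0.03 -0.023 0 0 0.4;0.03 -0.023 0 0 0.4;0 0 0 4.9 0.4;0 0 0 4.9 0.4;0 0 0 5 0.4;0 0 0 0 0.4"
  force: 40

```text
clock: 1.82
tool_pos: [0.5348, -0.1013, 0.2529]
tool_rot: [-0.0, 1.0, 0.021, -0.0]
wrist_force: [-0.3, -0.5, 0.7]
width: 0.0512
```

Run:
```python
from h import *
st,p,d=cap('wrist','b_wrist')
print(st['tool_pos'],st['tool_rot'])
for c,a,b in comps(green(p),30):
    print(np.round(c,1),a,b,ray('wrist',c,0.034,st)[0].round(4))
```

```text
[ 0.53481528 -0.10132207  0.25292576] [-1.19919644e-04  9.99780019e-01  2.09702321e-02 -3.84274006e-04]
[382.4  94.5] 1556 [361  72  44  46] [ 0.6304 -0.1689  0.034 ]
[322.8  90.6] 634 [310  76  27  30] [ 0.6318 -0.1021  0.034 ]
[322.5 159.3] 505 [310 147  26  26] [ 0.555  -0.1052  0.034 ]
[258.1 161.3] 452 [246 149  26  25] [ 0.5494 -0.0284  0.034 ]
[380.3 166. ] 519 [367 154  27  25] [ 0.5499 -0.175   0.034 ]
[252.4 222.3] 423 [241 211  24  23] [ 0.4705 -0.0192  0.034 ]
[378.3 226.8] 433 [366 216  25  23] [ 0.471  -0.1807  0.034 ]
[318.7 233.2] 38 [316 230   7   7] [ 0.4589 -0.1045  0.034 ]
```

View pics/b_wrist.png

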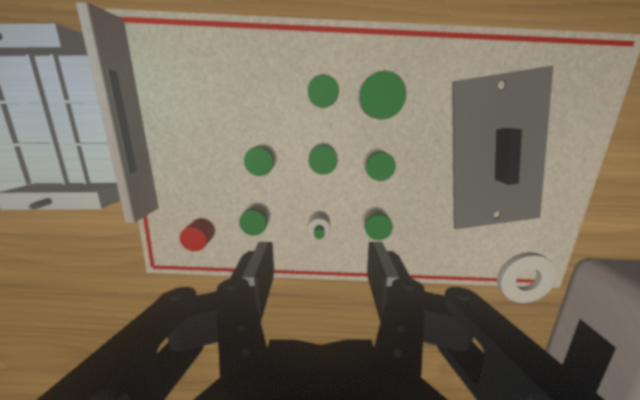

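step_arm:
  targets: "0.0083 -0.0368 0 0 0.4;0.0083 -0.0369 0 0 0.4;0 0 0.035 0 0.4;0 0 0.035 0 0.4;0 0 0.035 0 0.4;0 0 0.035 0 0.4;0 0 0.035 0 0.4;0 0 0.016 0 0.4;0 0 0.016 0 0.4;0 0 0.016 0 0.4;0 0 0 0 0.4;0 0 0 0 0.4"
  force: 30

```text
clock: 2.87
tool_pos: [0.5475, -0.0274, 0.0298]
tool_rot: [-0.0, 1.0, 0.024, -0.001]
wrist_force: [-0.0, 0.6, -0.1]
width: 0.0513
```

Run:
```python
from h import *
st,p,d=cap('wrist','c_wrist')
print(st['tool_pos'],st['wrist_force'])
for c,a,b in comps(green(p),30):
    print(np.round(c,1),a,b,ray('wrist',c,0.034,st)[0].round(4))
```

```text
[ 0.54748215 -0.02735072  0.02983971] [-0.00619376  0.62320131 -0.10331003]
[517.   96.6] 6846 [466  50  99  94] [ 0.6325 -0.1008  0.034 ]
[616.5 115.8] 4752 [584  54  56 117] [ 0.6274 -0.1415  0.034 ]
[481.9 269.4] 3607 [439 241  82  63] [ 0.5571 -0.1037  0.034 ]
[317.2 275.1] 3650 [282 244  72  64] [ 0.5505 -0.0276  0.034 ]
[609.8 285.6] 3595 [573 252  67  68] [ 0.5513 -0.166   0.034 ]
[597.1 388.2] 280 [575 373  41  27] [ 0.4878 -0.1817  0.034 ]
```

View pics/c_wrist.png

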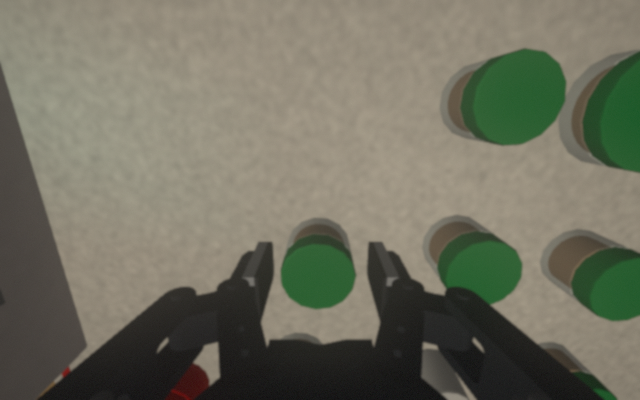

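step_arm:
  targets: "0.001 0 0 0 1;0 0 0 0 1;0 0 0 0 1;0 0 0 0 1;0 0 0 0 1;0 0 0 0 1;0 0 -0.03 0 1;0 0 -0.035 0 1;0 0 -0.035 0 1;0 0 -0.01 0 1;0 0 0 0 1;0 0 0 0 1"
  force: 30

```text
clock: 3.92
tool_pos: [0.5495, -0.0273, 0.141]
tool_rot: [0.0, 1.0, 0.023, 0.001]
wrist_force: [-0.7, 0.7, -1.0]
width: 0.0349
```

Run:
```python
from h import *
st,p,d=cap('wrist','d_wrist')
st2,p2,d2=cap('top','d_top')
cv2.imwrite('pics/d_topc.png',cv2.resize(p2[135:255,225:475],(750,360),interpolation=cv2.INTER_CUBIC))
print(st['tool_pos'],st['width'])
```

```text
[ 0.54947639 -0.02727117  0.14102016] 0.03486175283151679
```

View pics/d_wrist.png

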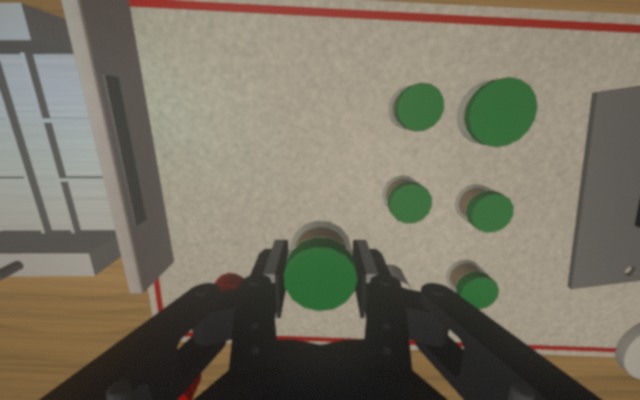

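View pics/d_topc.png

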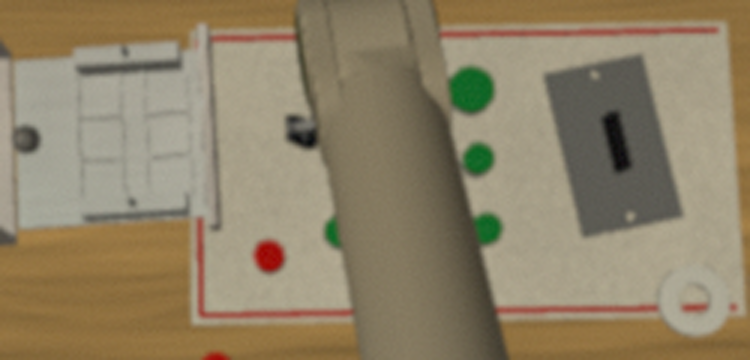

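step_arm:
  targets: "0.007 -0.031 -0.02 0 1;0.007 -0.031 -0.02 0 1;0.007 -0.031 -0.02 0 1;0.007 -0.031 -0.02 0 1;0.007 -0.031 -0.02 0 1;0 0 0 0 1;0 0 0 0 1;0 0 0 0 1"

```text
clock: 4.68
tool_pos: [0.5765, 0.1286, 0.2385]
tool_rot: [0.0, 1.0, 0.023, -0.001]
wrist_force: [0.2, -0.6, -0.6]
width: 0.0352
```

Run:
```python
from h import *
st,p,d=cap('wrist','e_wrist')
print(st['tool_pos'],st['tool_rot'],st['width'])
```

```text
[0.57651523 0.1286195  0.23845827] [ 4.56282760e-04  9.99737641e-01  2.28595281e-02 -1.37225208e-03] 0.035193192008486904
```

View pics/e_wrist.png

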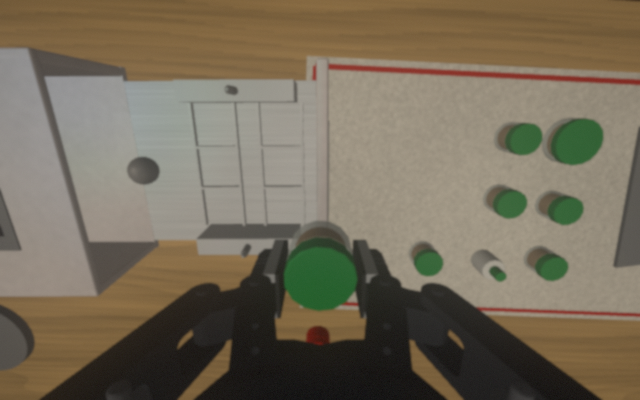

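Run:
```python
from h import *
p=cv2.imread('pics/e_wrist.png')
cv2.imwrite('pics/e_c.png',cv2.resize(p[60:270,110:340],(767,700)[:2],interpolation=cv2.INTER_CUBIC)[:600])
cv2.imwrite('pics/e_c.png',cv2.resize(p[70:265,120:340],(660,585),interpolation=cv2.INTER_CUBIC))
```

```text
(no output)
```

View pics/e_c.png

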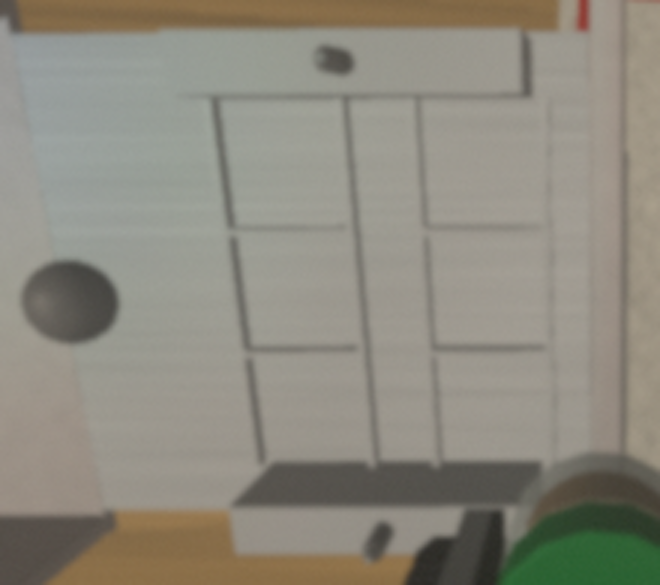

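Run:
```python
from h import *
st={'tool_pos':np.array([0.57651523,0.1286195,0.23845827]),'tool_rot':np.array([4.56282760e-04,9.99737641e-01,2.28595281e-02,-1.37225208e-03])}
f=lambda L:[(120+x/3,70+y/3) for x,y in L]
tips=ray('wrist',f([(322,56),(369,552)]),.085,st);b=ray('wrist',f([(348,66),(387,527)]),.062,st)
print(tips,tips.mean(0),np.diff(tips,axis=0),np.linalg.norm(np.diff(tips,axis=0)));print(b,b.mean(0),np.diff(b,axis=0))
rb=ray('wrist',f([(230,229),(347,228),(247,349),(357,348),(425,227),(543,227),(433,348),(546,347)]),.023,st);print(rb.round(4),rb.mean(0))
pan=ray('wrist',f([(592,100),(588,450),(625,150),(622,440)]),.060,st);print(pan.round(4))
t2=ray('top',[(266.9,152),(269,202.6)],.085);print(t2.mean(0),np.diff(t2,axis=0))
```

```text
[[0.66697733 0.21396751 0.085     ]
 [0.50178899 0.20582827 0.085     ]] [0.58438316 0.20989789 0.085     ] [[-0.16518834 -0.00813923  0.        ]] 0.1653887366751826
[[0.66544644 0.21268986 0.062     ]
 [0.50008159 0.20487939 0.062     ]] [0.58276402 0.20878462 0.062     ] [[-0.16536485 -0.00781046  0.        ]]
[[0.6054 0.2718 0.023 ]
 [0.6079 0.2264 0.023 ]
 [0.5573 0.2689 0.023 ]
 [0.5597 0.2244 0.023 ]
 [0.6096 0.1961 0.023 ]
 [0.6117 0.1504 0.023 ]
 [0.5611 0.1937 0.023 ]
 [0.5636 0.148  0.023 ]] [0.58454504 0.20996188 0.023     ]
[[0.6586 0.1331 0.06  ]
 [0.5344 0.1293 0.06  ]
 [0.6432 0.1213 0.06  ]
 [0.5389 0.1168 0.06  ]]
[0.5769601 0.2086225 0.085    ] [[-0.16729515 -0.00763559  0.        ]]
```

step_arm:
  targets: "0.0145 -0.0296 0 0 1;0.0145 -0.0296 0 0 1;0.0145 -0.0296 0 0 1;0.0145 -0.0296 0 0 1;0 0 0.037 0 1;0 0 0.037 0 1;0 0 0.037 0 1;0 0 0.037 0 1;0 0 0 0 1;0 0 0 0 1;0 0 0 0 1"

```text
clock: 5.65
tool_pos: [0.6306, 0.2496, 0.0941]
tool_rot: [-0.0, 1.0, 0.022, 0.001]
wrist_force: [-0.1, 0.1, 0.4]
width: 0.0352
```

Run:
```python
from h import *
st,p,d=cap('wrist','f_wrist')
print(st['tool_pos'],st['tool_rot'],st['width'])
```

```text
[0.63059874 0.24961712 0.09407049] [-2.64605139e-04  9.99755397e-01  2.21036843e-02  7.09244981e-04] 0.03515281106059808
```

View pics/f_wrist.png

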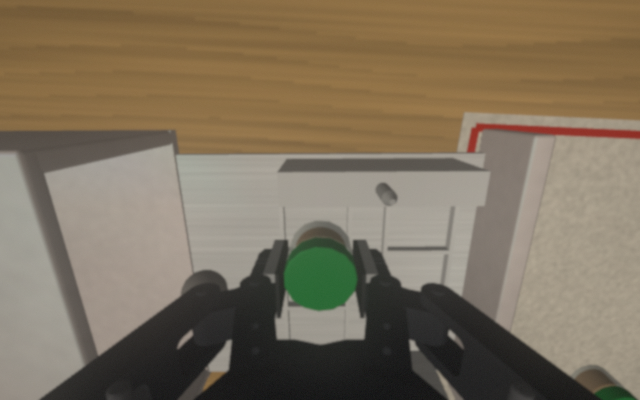

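Run:
```python
from h import *
p=cv2.imread('pics/f_wrist.png')
cv2.imwrite('pics/f_c.png',cv2.resize(p[150:350,260:470],(630,600),interpolation=cv2.INTER_CUBIC))
```

```text
(no output)
```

View pics/f_c.png

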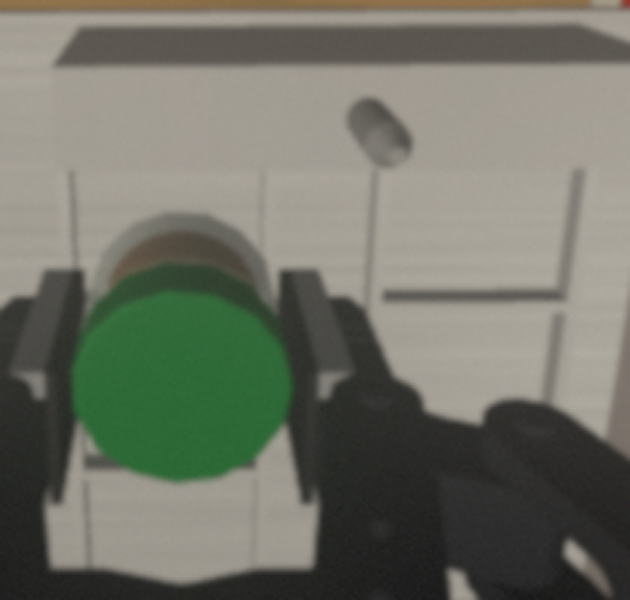

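Run:
```python
from h import *
st={'tool_pos':np.array([0.63059874,0.24961712,0.09407049]),'tool_rot':np.array([-2.64605139e-04,9.99755397e-01,2.21036843e-02,7.09244981e-04])}
f=lambda L:[(260+x/3,150+y/3) for x,y in L]
print(ray('wrist',f([(398,152)]),.085,st),ray('wrist',f([(362,110)]),.062,st))
r=ray('wrist',f([(86,462),(255,462),(73,190),(262,190),(374,190),(385,296),(564,296)]),.023,st);print(r.round(4))
# held pot: cap top at z = TCP+0.0042
m=green(cv2.imread('pics/f_wrist.png'))
for c,a,b in comps(m,500): print(c,a,b,ray('wrist',c,.0941+.004,st))
p=cv2.imread('pics/f_wrist.png')
```

```text
[[0.66741558 0.21482386 0.085     ]] [[0.66819662 0.21597954 0.062     ]]
[[0.5591 0.2697 0.023 ]
 [0.5611 0.225  0.023 ]
 [0.6356 0.2737 0.023 ]
 [0.6376 0.2287 0.023 ]
 [0.6388 0.202  0.023 ]
 [0.6111 0.1962 0.023 ]
 [0.613  0.1518 0.023 ]]
[319.71164459 277.43211921] 3624 [284 247  73  63] [[0.63234644 0.24813635 0.0981    ]]
```

step_arm:
  targets: "0 -0.0015 0.015 0 1;0 0 0.015 0 1;0 0 0.014 0 1;0 0 0 0 1;0 0 0 0 1"

```text
clock: 6.12
tool_pos: [0.6301, 0.2518, 0.0496]
tool_rot: [-0.0, 1.0, 0.023, 0.001]
wrist_force: [0.6, -0.2, 0.3]
width: 0.0353
```

step_arm:
  targets: "0 0 0.003 0 1;0 0 0 0 1;0 0 0 0 1;0 0 0 0 1"

```text
clock: 6.45
tool_pos: [0.6306, 0.2524, 0.0479]
tool_rot: [-0.001, 1.0, 0.023, 0.002]
wrist_force: [-1.2, -0.9, 7.6]
width: 0.0348
```

step_arm:
  targets: "0 0 0 0 0.45;0 0 0 0 0.45;0 0 0 0 0.45;0 0 -0.02 0 0.45;0 0 -0.03 0 0.45;0 0 -0.03 0 0.45;0 0 -0.03 0 0.4;0 0 0 0 0.4;0 0 0 0 0.4"

```text
clock: 7.2
tool_pos: [0.6306, 0.2524, 0.158]
tool_rot: [-0.001, 1.0, 0.023, 0.002]
wrist_force: [-0.2, 0.2, -0.5]
width: 0.0514
```

Run:
```python
from h import *
st,p,d=cap('wrist','g_wrist')
print(st['tool_pos'],st['tool_rot'],st['width'])
for c,a,b in comps(green(p),100): print(c.round(1),a,b,ray('wrist',c,.05,st).round(4))
```

```text
[0.63062359 0.25235513 0.15799024] [-8.63395975e-04  9.99739709e-01  2.26994844e-02  2.12177283e-03] 0.051418800930541964
[320.1 205.5] 1101 [302 188  38  36] [[0.6306 0.2507 0.05  ]]
[561.4 349.8] 684 [542 337  38  29] [[0.4896 0.0026 0.05  ]]
```

View pics/g_wrist.png

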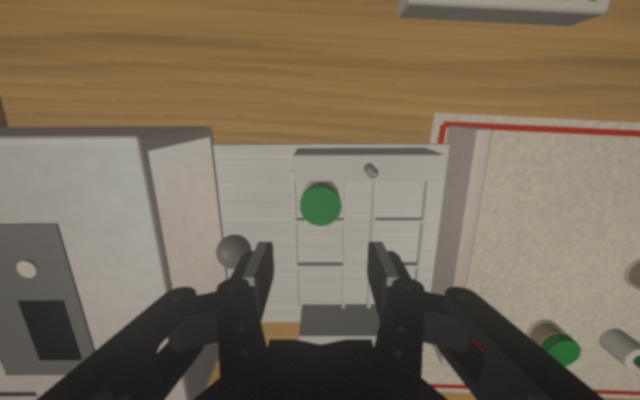

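step_arm:
  targets: "-0.0216 0.033 0 0 0.4;-0.0216 0.033 0 0 0.4;-0.0216 0.033 0 0 0.4;-0.0216 0.033 0 0 0.4;-0.0216 0.033 0 0 0.4;-0.0216 0.033 0 0 0.4;-0.0216 0.033 0 0 0.4;-0.0216 0.033 0 0 0.4;0 0 0 0 0.4;0 0 0.02 0 0.4;0 0 0 0 0.4;0 0 0 0 0.4"

```text
clock: 8.25
tool_pos: [0.4675, -0.0198, 0.1339]
tool_rot: [-0.0, 1.0, 0.023, -0.002]
wrist_force: [0.1, 1.4, 0.9]
width: 0.0512
```

```bash
cat >> h.py <<'E'
def delta(st,tgt,yaw=None):
    """tool-frame shift (m) to reach world tgt"""
    T=tool(st);d=T[:3,:3].T@(np.array(tgt)-st['tool_pos']);return d.round(4)
def look(tag,zc=.034,amin=100):
    st,p,d=cap('wrist',tag);print('tcp',st['tool_pos'].round(4),'yaw',np.degrees(np.arctan2(*tool(st)[[1,0],0])).round(2),'w',round(st['width'],4),'F',st['wrist_force'].round(1),'t',st['clock'])
    L=[]
    for c,a,b in comps(green(p),amin):
        w=ray('wrist',c,zc,st)[0];L.append(w);print(c.round(0),a,w.round(4),'delta',delta(st,[w[0],w[1],.030]))
    return st,p,d
E
python3 - <<'E'
from h import *
look('h_wrist')
E
```

```text
tcp [ 0.4675 -0.0198  0.1339] yaw 2.61 w 0.0512 F [0.1 1.4 0.9] t 8.25
[452.   2.] 102 [ 0.6161 -0.1022  0.034 ] delta [0.1451 0.0891 0.1032]
[541.  12.] 1769 [ 0.6126 -0.1635  0.034 ] delta [0.1389 0.1502 0.1032]
[439. 100.] 1708 [ 0.5547 -0.1046  0.034 ] delta [0.0837 0.0887 0.1035]
[532. 112.] 1735 [ 0.5496 -0.1746  0.034 ] delta [0.0754 0.1584 0.1034]
[317. 204.] 1163 [ 0.4705 -0.0187  0.034 ] delta [ 0.0035 -0.0009  0.1039]
[514. 212.] 1196 [ 0.4707 -0.1805  0.034 ] delta [-0.0037  0.1607  0.1038]
[426. 222.] 129 [ 0.4591 -0.1097  0.034 ] delta [-0.012   0.0895  0.1039]
```

View pics/h_wrist.png

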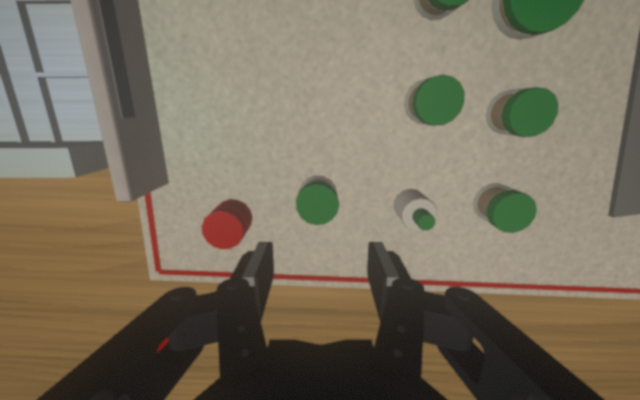

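step_arm:
  targets: "0.0028 -0.0009 0.03 0 0.4;0 0 0.03 0 0.4;0 0 0.03 0 0.4;0 0 0.014 0 0.4;0 0 0 0 0.4;0 0 0 0 0.4;0 0 0 0 1;0 0 0 0 1;0 0 0 0 1;0 0 0 0 1;0 0 0 0 1"

```text
clock: 9.22
tool_pos: [0.4731, -0.0187, 0.033]
tool_rot: [0.0, 1.0, 0.023, 0.002]
wrist_force: [-0.0, 1.0, 7.2]
width: 0.0348
```

step_arm:
  targets: "0 0 -0.03 0 1;0 0 -0.03 0 1;0 0 -0.03 0 1;0 0 -0.03 0 1;0.0102 -0.0374 0 0 1;0.0102 -0.0374 0 0 1;0.0102 -0.0374 0 0 1;0.0102 -0.0374 0 0 1;0.0102 -0.0374 0 0 1;0.0102 -0.0374 0 0 1;0.0102 -0.0374 0 0 1;0 0 0 0 1;0 0 0 0 1;0 0 0.03 0 1;0 0 0.02 0 1;0 0 0 0 1;0 0 0 0 1"

```text
clock: 10.63
tool_pos: [0.5308, 0.244, 0.101]
tool_rot: [0.001, 1.0, 0.022, -0.001]
wrist_force: [0.5, 0.1, 0.5]
width: 0.0352
```

Run:
```python
from h import *
st,p,d=look('i_wrist')
print(delta(st,[.5323,.2461,.049]))
```

```text
tcp [0.5308 0.244  0.101 ] yaw 2.51 w 0.0352 F [0.5 0.1 0.5] t 10.6333
[313.  66.] 3157 [0.6321 0.2511 0.034 ] delta [ 0.1016 -0.0027  0.0709]
[320. 280.] 3571 [0.4842 0.2404 0.034 ] delta [-0.0466  0.0015  0.0711]
[ 0.0017 -0.0021  0.052 ]
```

View pics/i_wrist.png

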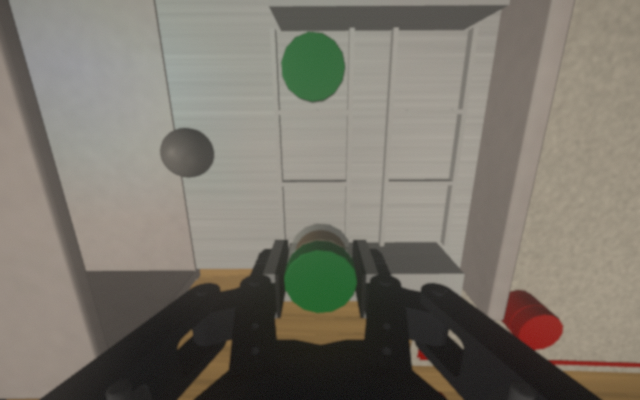

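Run:
```python
from h import *
st=monitor.get_state()
r=ray('wrist',[(283,181),(346,181),(279,112),(347,112),(388,181),(451,181)],.023,st);print(r.round(4))
```

```text
[[0.5582 0.2709 0.023 ]
 [0.5602 0.2256 0.023 ]
 [0.6056 0.2739 0.023 ]
 [0.6076 0.2283 0.023 ]
 [0.5615 0.1954 0.023 ]
 [0.5635 0.1501 0.023 ]]
```

step_arm:
  targets: "0.0029 -0.0025 0.015 0 1;0 0 0.015 0 1;0 0 0.015 0 1;0 0 0.005 0 1;0 0 0 0 1;0 0 0 0 1"

```text
clock: 11.18
tool_pos: [0.5344, 0.2487, 0.0521]
tool_rot: [-0.0, 1.0, 0.023, 0.0]
wrist_force: [0.4, 0.2, -0.5]
width: 0.0349
```

step_arm:
  targets: "0 0.0012 0.003 0 1;0 0 0 0 1;0 0 0 0 1;0 0 0 0 1"

```text
clock: 11.52
tool_pos: [0.5345, 0.2474, 0.0491]
tool_rot: [-0.0, 1.0, 0.023, 0.001]
wrist_force: [1.1, -0.9, 2.4]
width: 0.0346
```

Touching. Release, rise and go toward pot B.

step_arm:
  targets: "0 0 0 0 0.45;0 0 0 0 0.45;0 0 0 0 0.45;0 0 -0.02 0 0.45;0 0 -0.03 0 0.45;0 0 -0.03 0 0.45;0 0 -0.03 0 0.4;0.0006 0.039 0 0 0.4;0.0006 0.039 0 0 0.4;0.0006 0.039 0 0 0.4;0.0006 0.039 0 0 0.4;0.0006 0.039 0 0 0.4;0.0006 0.039 0 0 0.4;0.0006 0.039 0 0 0.4;0.0006 0.039 0 0 0.4;0.0006 0.039 0 0 0.4;0 0 0.02 0 0.4;0 0 0 0 0.4;0 0 0 0 0.4"

```text
clock: 13.1
tool_pos: [0.5545, -0.1029, 0.1375]
tool_rot: [-0.001, 1.0, 0.023, -0.001]
wrist_force: [-0.2, 0.7, 0.8]
width: 0.0512
```

Run:
```python
from h import *
look('j_wrist')
```

```text
tcp [ 0.5545 -0.1029  0.1375] yaw 2.58 w 0.0512 F [-0.2  0.7  0.8] t 13.1
[409. 113.] 3470 [ 0.6315 -0.1677  0.034 ] delta [0.0743 0.0684 0.1073]
[321. 108.] 1531 [ 0.6321 -0.102   0.034 ] delta [0.0779 0.0027 0.1074]
[321. 206.] 1117 [ 0.5552 -0.1051  0.034 ] delta [0.0008 0.0024 0.1075]
[404. 215.] 1139 [ 0.55   -0.1748  0.034 ] delta [-0.0074  0.0718  0.1075]
[315. 308.] 104 [ 0.4538 -0.1044  0.034 ] delta [-0.1004 -0.0029  0.1078]
```

View pics/j_wrist.png

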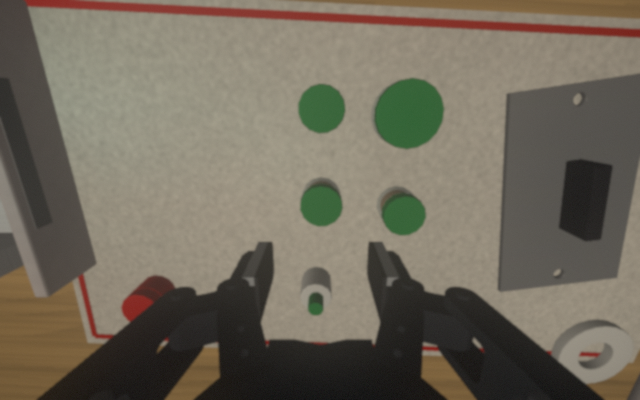

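step_arm:
  targets: "0.0005 0.0024 0.03 0 0.4;0 0 0.03 0 0.4;0 0 0.03 0 0.4;0 0 0.015 0 0.4;0 0 0 0 0.4;0 0 0 0 0.4;0 0 0 0 1;0 0 0 0 1;0 0 0 0 1;0 0 0 0 1;0 0 0 0 1"

```text
clock: 14.07
tool_pos: [0.5577, -0.105, 0.0357]
tool_rot: [0.0, 1.0, 0.023, 0.002]
wrist_force: [-1.7, 1.2, 7.4]
width: 0.0348
```

step_arm:
  targets: "0 0 -0.03 0 1;0 0 -0.03 0 1;0 0 -0.03 0 1;0 0 -0.03 0 1;0.0046 -0.0392 0 0 1;0.0046 -0.0392 0 0 1;0.0046 -0.0392 0 0 1;0.0046 -0.0392 0 0 1;0.0046 -0.0392 0 0 1;0.0046 -0.0392 0 0 1;0.0046 -0.0392 0 0 1;0.0046 -0.0392 0 0 1;0.0046 -0.0392 0 0 1;0 0 0 0 1;0 0 0.03 0 1;0 0 0.02 0 1;0 0 0 0 1;0 0 0 0 1;0 0 0 0 1"

```text
clock: 15.65
tool_pos: [0.582, 0.249, 0.1052]
tool_rot: [-0.0, 1.0, 0.023, 0.001]
wrist_force: [0.6, -1.6, 0.1]
width: 0.035
```

Run:
```python
from h import *
st,p,d=look('k_wrist')
print(delta(st,[.583,.2489,.052]))
```

```text
tcp [0.582  0.249  0.1052] yaw 2.58 w 0.035 F [ 0.6 -1.6  0.1] t 15.65
[318. 158.] 2235 [0.6278 0.2506 0.034 ] delta [0.0457 0.0005 0.0753]
[320. 279.] 3695 [0.5342 0.2455 0.034 ] delta [-0.0481  0.0014  0.0751]
[0.0009 0.0002 0.0532]
```

View pics/k_wrist.png

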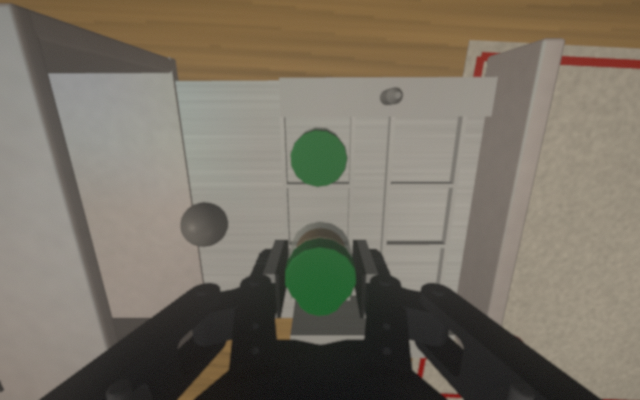

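step_arm:
  targets: "0.0009 0 0.02 0 1;0 0 0.02 0 1;0 0 0.01 0 1;0 0 0 0 1;0 0 0 0 1;0 0 0.002 0 1;0 0 0 0 1;0 0 0 0 1"

```text
clock: 16.37
tool_pos: [0.5825, 0.2491, 0.0522]
tool_rot: [-0.0, 1.0, 0.023, 0.001]
wrist_force: [-0.5, -0.3, 0.0]
width: 0.0346
```

step_arm:
  targets: "0 0 0.002 0 1;0 0 0 0 1;0 0 0 0 1;0 0 0 0 1"

```text
clock: 16.7
tool_pos: [0.5825, 0.2499, 0.0516]
tool_rot: [-0.001, 1.0, 0.023, 0.001]
wrist_force: [-4.4, -0.7, 13.0]
width: 0.0349
```

step_arm:
  targets: "0 0 0 0 0.45;0 0 0 0 0.45;0 0 0 0 0.45;0 0 -0.02 0 0.45;0 0 -0.03 0 0.45;0 0 -0.03 0 0.45;0 0 -0.03 0 0.4;-0.0047 0.0384 0 0 0.4;-0.0047 0.0384 0 0 0.4;-0.0047 0.0384 0 0 0.4;-0.0047 0.0384 0 0 0.4;-0.0047 0.0384 0 0 0.4;-0.0047 0.0384 0 0 0.4;-0.0047 0.0384 0 0 0.4;-0.0047 0.0384 0 0 0.4;-0.0047 0.0384 0 0 0.4;-0.0047 0.0384 0 0 0.4;-0.0047 0.0384 0 0 0.4;0 0 0.02 0 0.4;0 0 0 0 0.4"

```text
clock: 18.37
tool_pos: [0.5473, -0.1791, 0.1362]
tool_rot: [-0.0, 1.0, 0.02, -0.002]
wrist_force: [-1.2, 1.7, -0.4]
width: 0.051
```

Run:
```python
from h import *
look('l_wrist')
```

```text
tcp [ 0.5473 -0.1791  0.1362] yaw 2.24 w 0.051 F [-1.2  1.7 -0.4] t 18.3667
[312.  99.] 3583 [ 0.6312 -0.1718  0.034 ] delta [ 0.0846 -0.004   0.1059]
[218.  93.] 1641 [ 0.6321 -0.1026  0.034 ] delta [ 0.0882 -0.0732  0.1059]
[314. 203.] 1147 [ 0.55   -0.1757  0.034 ] delta [ 0.0033 -0.0033  0.1062]
[317. 286.] 889 [ 0.4713 -0.1813  0.034 ] delta [-0.0755 -0.0008  0.1065]
```

View pics/l_wrist.png

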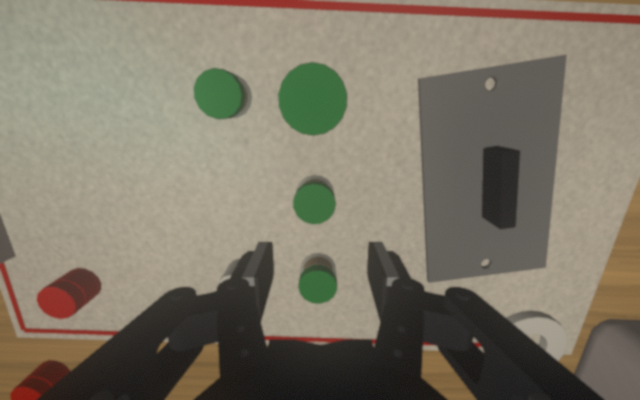

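step_arm:
  targets: "0.0015 -0.0028 0.03 0 0.4;0 0 0.03 0 0.4;0 0 0.03 0 0.4;0 0 0.014 0 0.4;0 0 0 0 0.4;0 0 0 0 0.4;0 0 0 0 1;0 0 0 0 1;0 0 0 0 1;0 0 0 0 1;0 0 0 0 1"

```text
clock: 19.33
tool_pos: [0.5528, -0.1723, 0.0376]
tool_rot: [0.0, 1.0, 0.023, 0.002]
wrist_force: [-0.2, 1.9, 6.7]
width: 0.0347
```

step_arm:
  targets: "0 0 -0.03 0 1;0 0 -0.03 0 1;0 0 -0.03 0 1;0 0 -0.03 0 1;0.0108 -0.0381 0 0 1;0.0108 -0.0381 0 0 1;0.0108 -0.0381 0 0 1;0.0108 -0.0381 0 0 1;0.0108 -0.0381 0 0 1;0.0108 -0.0381 0 0 1;0.0108 -0.0381 0 0 1;0.0108 -0.0381 0 0 1;0.0108 -0.0381 0 0 1;0 0 0 0 1;0 0 0.03 0 1;0 0 0.02 0 1;0 0 0 0 1;0 0 0 0 1;0 0 0 0 1"

```text
clock: 20.92
tool_pos: [0.6333, 0.1745, 0.1071]
tool_rot: [-0.0, 1.0, 0.023, 0.001]
wrist_force: [-0.2, 0.0, 0.5]
width: 0.0346
```

Run:
```python
from h import *
st,p,d=look('m_wrist',.05)
print(delta(st,[.6343,.1747,.0536]))
```

```text
tcp [0.6333 0.1745 0.1071] yaw 2.58 w 0.0346 F [-0.2  0.   0.5] t 20.9167
[204. 228.] 1767 [0.6305 0.2506 0.05  ] delta [ 0.0005 -0.0762  0.0772]
[320. 276.] 3312 [0.5975 0.1715 0.05  ] delta [-0.036   0.0014  0.0771]
[215. 280.] 493 [0.5903 0.2459 0.05  ] delta [-0.0399 -0.0733  0.0771]
[224. 354.] 298 [0.5242 0.2434 0.05  ] delta [-0.1061 -0.0737  0.077 ]
[ 0.0009 -0.0001  0.0535]
```

View pics/m_wrist.png

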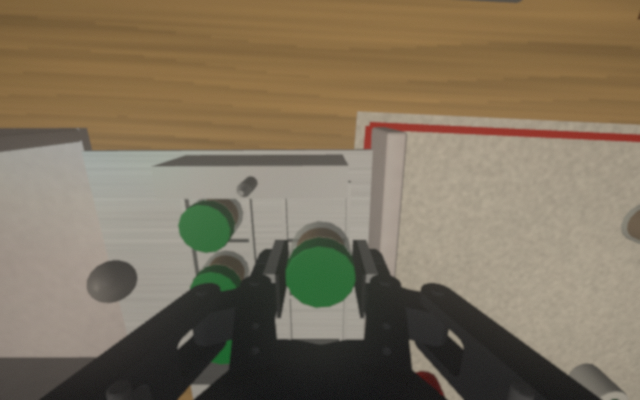

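Run:
```python
from h import *
st=monitor.get_state()
print(ray('wrist',[(288,220),(346,220),(253,220)],.023,st).round(4))
```

```text
[[0.6284 0.1974 0.023 ]
 [0.6304 0.1527 0.023 ]
 [0.6271 0.2243 0.023 ]]
```

step_arm:
  targets: "0.0009 -0.0006 0.02 0 1;0 0 0.02 0 1;0 0 0.01 0 1;0 0 0 0 1;0 0 0.003 0 1;0 0 0 0 1;0 0 0 0 1;0 0 0 0 1"

```text
clock: 21.63
tool_pos: [0.6341, 0.1753, 0.0536]
tool_rot: [-0.0, 1.0, 0.023, 0.001]
wrist_force: [-0.4, -0.1, 3.3]
width: 0.0346
```

step_arm:
  targets: "0 0 0 0 0.45;0 0 0 0 0.45;0 0 0 0 0.45;0 0 -0.02 0 0.45;0 0 -0.03 0 0.45;0 0 -0.03 0 0.45;0 0 -0.02 0 0.4;-0.0021 0.0396 0 0 0.4;-0.0021 0.0396 0 0 0.4;-0.0021 0.0396 0 0 0.4;-0.0021 0.0396 0 0 0.4;-0.0021 0.0396 0 0 0.4;-0.0021 0.0396 0 0 0.4;-0.0021 0.0396 0 0 0.4;0 0 0 0 0.4"

```text
clock: 22.88
tool_pos: [0.6302, -0.1152, 0.1518]
tool_rot: [0.003, 1.0, 0.016, -0.001]
wrist_force: [0.4, -2.5, 0.9]
width: 0.0513
```

step_arm:
  targets: "0 0 0 6.5 0.4;0 0 0 6.5 0.4;0 0 0 6.5 0.4;0 0 0 6.5 0.4;0 0 0 6.5 0.4;0 0 0 6.5 0.4;0 0 0 6 0.4;0 0 0 0 0.4;0 0 0 0 0.4;0 0 0 0 0.4"

```text
clock: 23.72
tool_pos: [0.6313, -0.1023, 0.1522]
tool_rot: [-0.0, 0.933, -0.36, -0.0]
wrist_force: [0.4, 0.1, 0.1]
width: 0.0511
```

Run:
```python
from h import *
look('n_wrist')
```

```text
tcp [ 0.6313 -0.1023  0.1522] yaw -42.17 w 0.0511 F [0.4 0.1 0.1] t 23.7167
[378. 147.] 2690 [ 0.634  -0.1713  0.034 ] delta [0.0483 0.0493 0.1222]
[ 11. 194.] 327 [0.8171 0.091  0.034 ] delta [ 0.008  -0.2679  0.1222]
[319. 201.] 982 [ 0.6324 -0.1027  0.034 ] delta [ 0.0011 -0.0004  0.1222]
[  3. 212.] 130 [0.8133 0.1111 0.034 ] delta [-0.0084 -0.2803  0.1222]
[494. 268.] 840 [ 0.4712 -0.1812  0.034 ] delta [-0.0656  0.166   0.1223]
```

View pics/n_wrist.png

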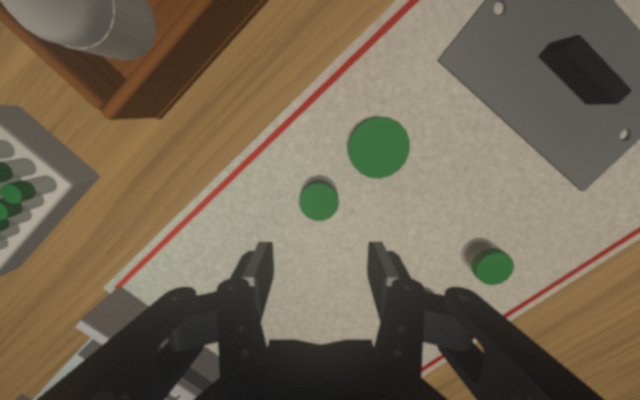

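step_arm:
  targets: "0.0005 -0.0004 0.035 0 0.4;0 0 0.035 0 0.4;0 0 0.035 0 0.4;0 0 0.014 0 0.4;0 0 0 0 0.4;0 0 0 0 0.4;0 0 0 0 1;0 0 0 0 1;0 0 0 0 1;0 0 0 0 1;0 0 0 0 1;0 0 -0.03 0 1;0 0 -0.03 0 1;0 0 -0.03 0 1;0 0 -0.03 0 1;0 0 0 0 1"

```text
clock: 25.1
tool_pos: [0.6357, -0.1027, 0.1621]
tool_rot: [-0.001, 0.932, -0.362, 0.006]
wrist_force: [1.4, -0.2, 0.5]
width: 0.035
```

step_arm:
  targets: "0 0 0 -6.5 1;0 0 0 -6.5 1;0 0 0 -6.5 1;0 0 0 -6.5 1;0 0 0 -6.5 1;0 0 0 -6.5 1;0 0 0 -6 1;0 0 0 0 1;0 0 0 0 1;0 0 0 0 1"

```text
clock: 25.93
tool_pos: [0.6321, -0.1027, 0.1538]
tool_rot: [0.0, 1.0, 0.021, 0.0]
wrist_force: [-0.5, -0.5, -1.1]
width: 0.0349
```

Run:
```python
from h import *
st,p,d=look('o_wrist')
print(delta(st,[.5858,.1725,.1]))
```

```text
tcp [ 0.6321 -0.1027  0.1538] yaw 2.4 w 0.0349 F [-0.5 -0.5 -1.1] t 25.9333
[392. 201.] 2266 [ 0.635  -0.1681  0.034 ] delta [0.     0.0655 0.1238]
[320. 276.] 3364 [ 0.5558 -0.1074  0.034 ] delta [-0.0765  0.0015  0.1237]
[-0.0348 -0.2769  0.0537]
```

View pics/o_wrist.png

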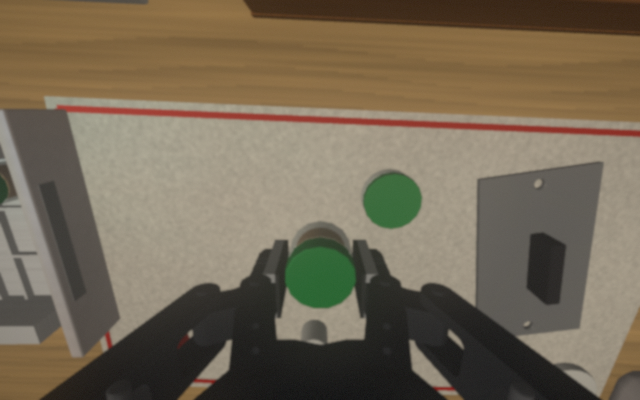

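step_arm:
  targets: "-0.005 -0.0396 0 0 1;-0.005 -0.0396 0 0 1;-0.005 -0.0396 0 0 1;-0.005 -0.0396 0 0 1;-0.005 -0.0396 0 0 1;-0.005 -0.0396 0 0 1;-0.005 -0.0396 0 0 1;0 0 0 0 1;0 0 0.03 0 1;0 0 0.02 0 1;0 0 0 0 1;0 0 0 0 1;0 0 0 0 1"

```text
clock: 27.07
tool_pos: [0.5851, 0.1729, 0.1047]
tool_rot: [-0.0, 1.0, 0.022, 0.001]
wrist_force: [0.2, 0.6, 0.1]
width: 0.0353
```

Run:
```python
from h import *
st,p,d=look('p_wrist',.05)
print(delta(st,[.5858,.1725,.0536]))
```

```text
tcp [0.5851 0.1729 0.1047] yaw 2.54 w 0.0353 F [0.2 0.6 0.1] t 27.0667
[309. 153.] 2287 [0.6364 0.1802 0.05  ] delta [ 0.0514 -0.005   0.0748]
[194. 158.] 2316 [0.6303 0.2506 0.05  ] delta [ 0.0485 -0.0757  0.0748]
[206. 232.] 1836 [0.5805 0.2473 0.05  ] delta [-0.0015 -0.0746  0.0747]
[319. 277.] 3450 [0.55 0.17 0.05] delta [-0.0353  0.0013  0.0746]
[215. 281.] 415 [0.543  0.2439 0.05  ] delta [-0.039  -0.0728  0.0747]
[634. 368.] 134 [ 0.4783 -0.082   0.05  ] delta [-0.1181  0.2499  0.0744]
[0.0006 0.0004 0.0511]
```

View pics/p_wrist.png

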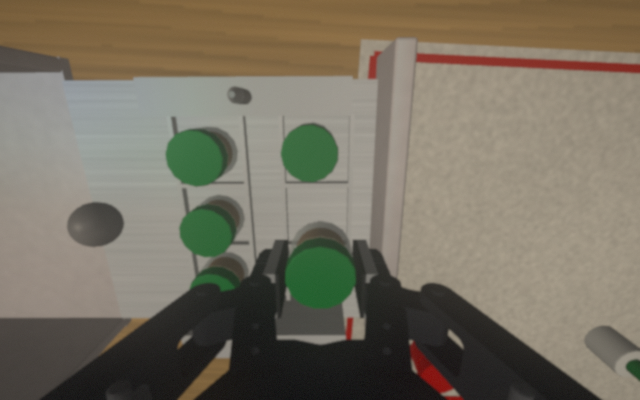

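```bash
cat >> h.py <<'E'
def capfit(st,p,d,name='wrist',amin=300):
    m0=eyes.camera_model(name);K=m0['intrinsics'];T=tool(st)@m0['hand_eye'] if name=='wrist' else np.linalg.inv(m0['world_to_cam'])
    n,l,s,c=cv2.connectedComponentsWithStats(cv2.erode(green(p),np.ones((3,3))))
    for i in range(1,n):
        if s[i,4]<amin: continue
        v,u=np.nonzero((l==i)&(d>0));z=d[v,u]
        P=np.c_[(u-K[0,2])/K[0,0]*z,(v-K[1,2])/K[1,1]*z,z]@T[:3,:3].T+T[:3,3]
        zt=np.percentile(P[:,2],70);Q=P[abs(P[:,2]-zt)<.006]
        A=np.c_[Q-Q.mean(0)];n_=np.linalg.svd(A,full_matrices=False)[2][2]
        print(c[i].round(0),'top',Q.mean(0).round(4),'tilt',round(float(np.arccos(min(1,abs(n_[2])))),3),'n',n_.round(3),len(Q))
E
python3 - <<'E'
from h import *
st=monitor.get_state();capfit(st,cv2.imread('pics/p_wrist.png'),np.load('pics/p_wrist.npy'))
E
```

```text
[309. 153.] top [0.6367 0.1803 0.0508] tilt 0.003 n [ 0.001  0.003 -1.   ] 2068
[194. 158.] top [0.6306 0.2507 0.0508] tilt 0.004 n [ 0.001 -0.004 -1.   ] 2088
[206. 232.] top [0.5808 0.2473 0.0507] tilt 0.003 n [-0.002  0.002  1.   ] 1637
[319. 277.] top [0.5837 0.1715 0.1032] tilt 0.006 n [0.004 0.005 1.   ] 3173
```

step_arm:
  targets: "0.0017 -0.0008 0.02 0 1;0 0 0.02 0 1;0 0 0.01 0 1;0 0 0 0 1;0 0 0.003 0 1;0 0 0 0 1;0 0 0 0 1;0 0 0 0 1"

```text
clock: 27.78
tool_pos: [0.587, 0.1739, 0.0517]
tool_rot: [-0.0, 1.0, 0.023, 0.001]
wrist_force: [-0.5, -1.3, 5.6]
width: 0.0351
```

step_arm:
  targets: "0 0 0 0 0.45;0 0 0 0 0.45;0 0 0 0 0.45;0 0 -0.02 0 0.45;0 0 -0.03 0 0.45;0 0 -0.03 0 0.45;0 0 -0.02 0 0.4;-0.0132 0.035 0 0 0.4;-0.0132 0.035 0 0 0.4;-0.0132 0.035 0 0 0.4;-0.0132 0.035 0 0 0.4;-0.0132 0.035 0 0 0.4;-0.0132 0.035 0 0 0.4;-0.0132 0.035 0 0 0.4;-0.0132 0.035 0 0 0.4;-0.0132 0.035 0 0 0.4;-0.0132 0.035 0 0 0.4;0 0 0.02 0 0.4;0 0 0 0 0.4;0 0 0 0 0.4"

```text
clock: 29.45
tool_pos: [0.4693, -0.1815, 0.1297]
tool_rot: [-0.001, 1.0, 0.023, -0.001]
wrist_force: [0.4, 0.7, -0.7]
width: 0.0512
```

Run:
```python
from h import *
capfit(*look('q_wrist'))
```

```text
tcp [ 0.4693 -0.1815  0.1297] yaw 2.59 w 0.0512 F [ 0.4  0.7 -0.7] t 29.45
[314.   8.] 1004 [ 0.609  -0.1728  0.034 ] delta [ 0.1402 -0.0023  0.0994]
[318. 208.] 1190 [ 0.4707 -0.1813  0.034 ] delta [0.0017 0.     0.0997]
[216. 217.] 120 [ 0.4587 -0.0994  0.034 ] delta [-0.0067 -0.0824  0.0998]
[314.   8.] top [ 0.6121 -0.1724  0.0243] tilt 0.011 n [ 0.01  -0.003  1.   ] 892
[318. 208.] top [ 0.4708 -0.1813  0.0344] tilt 0.005 n [-0.005 -0.001  1.   ] 1029
```

View pics/q_wrist.png

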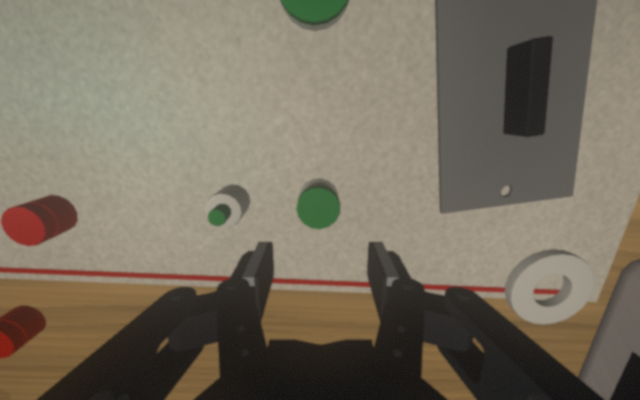

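step_arm:
  targets: "0.0008 0 0.03 0 0.4;0 0 0.03 0 0.4;0 0 0.03 0 0.4;0 0 0.008 0 0.4;0 0 0 0 0.4;0 0 0 0 0.4;0 0 0 0 1;0 0 0 0 1;0 0 0 0 1;0 0 0 0 1;0 0 0 0 1;0 0 -0.03 0 1;0 0 -0.03 0 1;0 0 -0.03 0 1;0 0 -0.03 0 1;0 0 0 0 1;0 0 0 0 1"

```text
clock: 30.92
tool_pos: [0.4726, -0.1826, 0.1554]
tool_rot: [0.001, 1.0, 0.023, 0.003]
wrist_force: [0.1, 0.2, -0.2]
width: 0.0348
```

step_arm:
  targets: "0.0089 -0.0389 0 0 1;0.0089 -0.0389 0 0 1;0.0089 -0.0389 0 0 1;0.0089 -0.0389 0 0 1;0.0089 -0.0389 0 0 1;0.0089 -0.0389 0 0 1;0.0089 -0.0389 0 0 1;0.0089 -0.0389 0 0 1;0.0089 -0.0389 0 0 1;0 0 0 0 1;0 0 0.03 0 1;0 0 0.02 0 1;0 0 0 0 1;0 0 0 0 1;0 0 0 0 1"

```text
clock: 32.17
tool_pos: [0.5353, 0.1715, 0.1032]
tool_rot: [-0.0, 1.0, 0.023, 0.0]
wrist_force: [0.5, -0.4, -0.2]
width: 0.0349
```

Run:
```python
from h import *
st,p,d=look('r_wrist',.05)
capfit(st,p,d)
```

```text
tcp [0.5353 0.1715 0.1032] yaw 2.59 w 0.0349 F [ 0.5 -0.4 -0.2] t 32.1667
[310.  64.] 3136 [0.6361 0.1801 0.05  ] delta [ 0.101  -0.004   0.0732]
[183.  70.] 3152 [0.63   0.2505 0.05  ] delta [ 0.0981 -0.0747  0.0732]
[320. 157.] 2300 [0.5847 0.1721 0.05  ] delta [0.0493 0.0017 0.0732]
[196. 159.] 2368 [0.5802 0.2473 0.05  ] delta [ 0.0482 -0.0737  0.0732]
[205. 231.] 1900 [0.532  0.2455 0.05  ] delta [ 0.     -0.0741  0.0732]
[320. 277.] 3533 [0.5007 0.1685 0.05  ] delta [-0.0348  0.0014  0.0731]
[310.  64.] top [0.6359 0.1801 0.0502] tilt 0.003 n [-0.002  0.001  1.   ] 2876
[183.  70.] top [0.6298 0.2505 0.0502] tilt 0.004 n [0.003 0.003 1.   ] 2886
[320. 157.] top [0.5846 0.172  0.0503] tilt 0.004 n [ 0.004 -0.001 -1.   ] 2078
[196. 159.] top [0.5801 0.2472 0.0502] tilt 0.002 n [-0.002  0.    -1.   ] 2143
[205. 231.] top [0.5321 0.2454 0.0503] tilt 0.005 n [ 0.001 -0.005 -1.   ] 1694
[320. 277.] top [0.5342 0.1699 0.1028] tilt 0.008 n [0.007 0.004 1.   ] 3242
```

View pics/r_wrist.png

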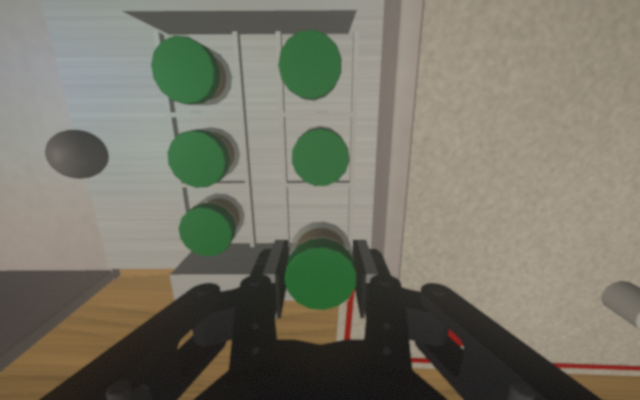

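step_arm:
  targets: "0.0022 -0.0005 0.02 0 1;0 0 0.02 0 1;0 0 0.01 0 1;0 0 0 0 1;0 0 0.003 0 1;0 0 0 0 1;0 0 0 0 1;0 0 0 0 1"

```text
clock: 32.88
tool_pos: [0.5379, 0.1724, 0.0506]
tool_rot: [-0.0, 1.0, 0.023, 0.001]
wrist_force: [-1.0, 0.3, 5.6]
width: 0.0348
```

step_arm:
  targets: "0 0 0 0 0.45;0 0 0 0 0.45;0 0 0 0 0.45;0 0 -0.02 0 0.45;0 0 -0.03 0 0.45;0 0 -0.04 0 0.45;0 0 -0.04 0 0.4;0 0 0 0 0.4;0 0 0 0 0.4"

```text
clock: 33.63
tool_pos: [0.5387, 0.1727, 0.1822]
tool_rot: [-0.001, 1.0, 0.023, 0.003]
wrist_force: [0.4, -1.2, -1.2]
width: 0.0513
```

Run:
```python
from h import *
st,p,d=look('s_wrist',.05)
capfit(st,p,d)
```

```text
tcp [0.5387 0.1727 0.1822] yaw 2.6 w 0.0513 F [ 0.4 -1.2 -1.2] t 33.6333
[314.  84.] 1297 [0.6359 0.1801 0.05  ] delta [ 0.0966 -0.0028  0.1527]
[229.  88.] 1323 [0.6298 0.2504 0.05  ] delta [ 0.0937 -0.0734  0.1528]
[321. 148.] 1076 [0.5844 0.172  0.05  ] delta [0.0448 0.0029 0.1524]
[236. 149.] 1098 [0.58   0.2472 0.05  ] delta [ 0.0438 -0.0724  0.1525]
[320. 200.] 936 [0.5362 0.1706 0.05  ] delta [-0.0035  0.0022  0.1522]
[240. 201.] 938 [0.532  0.2454 0.05  ] delta [-0.0042 -0.0728  0.1522]
[314.  84.] top [0.6358 0.1801 0.0504] tilt 0.005 n [-0.005 -0.    -1.   ] 1130
[229.  88.] top [0.6297 0.2504 0.0503] tilt 0.007 n [0.005 0.004 1.   ] 1150
[321. 148.] top [0.5844 0.172  0.0503] tilt 0.001 n [ 0.001  0.001 -1.   ] 924
[236. 149.] top [0.58   0.2471 0.0503] tilt 0.002 n [-0.001 -0.002 -1.   ] 949
[240. 201.] top [0.5321 0.2453 0.0503] tilt 0.007 n [-0.006 -0.002  1.   ] 798
[320. 200.] top [0.5362 0.1706 0.0504] tilt 0.004 n [-0.003 -0.003  1.   ] 797
```

View pics/s_wrist.png

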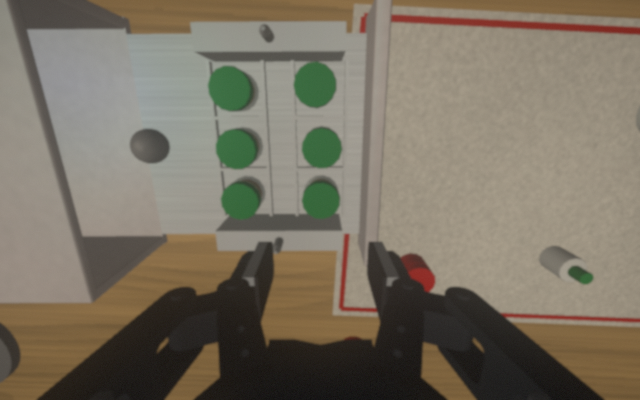

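step_arm:
  targets: "0.0003 0.0387 0 0 0.4;0.0003 0.0387 0 0 0.4;0.0003 0.0387 0 0 0.4;0.0003 0.0387 0 0 0.4;0.0003 0.0387 0 0 0.4;0.0003 0.0387 0 0 0.4;0.0003 0.0387 0 0 0.4;0.0003 0.0387 0 0 0.4;0.0003 0.0387 0 0 0.4;0.0003 0.0387 0 0 0.4;0.0003 0.0387 0 0 0.4;0.0003 0.0387 0 0 0.4;0.0003 0.0387 0 0 0.4;0 0 0 -4.4 0.4;0 0 0 -4.4 0.4;0 0 0 0 0.4;0 0 0 0 0.4;0 0 0 0 0.4"

```text
clock: 35.18
tool_pos: [0.5638, -0.3295, 0.1783]
tool_rot: [-0.001, 0.995, 0.099, -0.001]
wrist_force: [-0.2, -0.1, 0.1]
width: 0.0512
```

Run:
```python
from h import *
st,p,d=look('t_wrist',.05)
```

```text
tcp [ 0.5638 -0.3295  0.1783] yaw 11.33 w 0.0512 F [-0.2 -0.1  0.1] t 35.1833
[161.  85.] 2645 [ 0.6322 -0.1859  0.05  ] delta [ 0.0955 -0.1272  0.1483]
```

View pics/t_wrist.png

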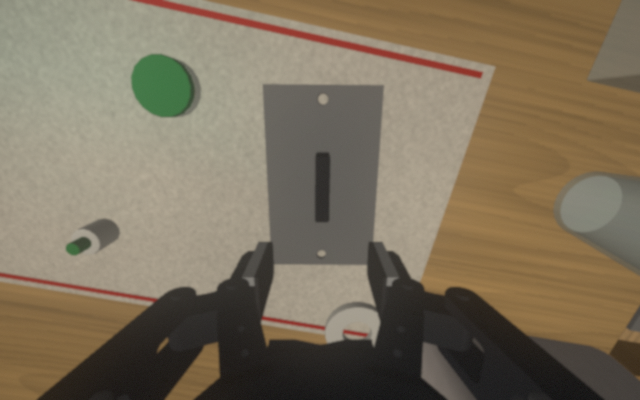

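Run:
```python
from h import *
st=monitor.get_state();p=cv2.imread('pics/t_wrist.png');d=np.load('pics/t_wrist.npy')
g=cv2.cvtColor(p,cv2.COLOR_BGR2GRAY)
pl=cv2.inRange(g,70,125)
H=[]
for (x,y) in [(323,99),(322,254)]:
    w=g[y-9:y+10,x-9:x+10].astype(float);m=np.clip(w-150,0,None);yy,xx=np.mgrid[-9:10,-9:10]
    c=(x+(m*xx).sum()/m.sum(),y+(m*yy).sum()/m.sum());H.append(c)
print(H);r=ray('wrist',H,.003,st);print(r,r.mean(0),np.linalg.norm(r[0]-r[1]),np.degrees(np.arctan2(*(r[0]-r[1])[[1,0]])))
hm=(cv2.inRange(g,0,45));
for c,a,b in comps(hm[120:230,300:345].copy(),50): print(c+[300,120],a,b)
# depth of handle top
K=eyes.camera_model('wrist')['intrinsics'];T=tool(st)@eyes.camera_model('wrist')['hand_eye']
v,u=np.nonzero(d>0);z=d[v,u];P=np.c_[(u-K[0,2])/K[0,0]*z,(v-K[1,2])/K[1,1]*z,z]@T[:3,:3].T+T[:3,3]
s=(abs(P[:,0]-.564)<.06)&(abs(P[:,1]+.33)<.04)&(P[:,2]>.025)&(P[:,2]<.045);Q=P[s]
top=Q[Q[:,2]>np.percentile(Q[:,2],50)-.002]
rect=cv2.minAreaRect((Q[Q[:,2]>.033][:,:2]*1000).astype(np.float32));print(Q[:,2].max(),rect)
s=(P[:,2]>.003)&(P[:,2]<.0085)&(abs(P[:,0]-.564)<.13)&(abs(P[:,1]+.33)<.09);print(cv2.minAreaRect((P[s][:,:2]*1000).astype(np.float32)))
```

```text
[(np.float64(322.1678832116788), np.float64(98.95620437956204)), (np.float64(321.9), np.float64(252.9))]
[[ 0.6493065  -0.31628345  0.003     ]
 [ 0.48464998 -0.34938044  0.003     ]] [ 0.56697824 -0.33283195  0.003     ] 0.16794992667098094 11.365358488503015
0.03877546321412867 ((567.4044189453125, -333.3583984375), (65.36248779296875, 13.16737174987793), 11.092686653137207)
((564.0628662109375, -329.9837341308594), (179.98699951171875, 259.27532958984375), 89.99327850341797)
```

step_arm:
  targets: "0.0025 0.0041 0.03 0 0.4;0 0 0.03 0 0.5;0 0 0.03 0 0.6;0 0 0.03 0 0.6;0 0 0.02 0 0.6;0 0 0 0 0.6;0 0 0 0 0.6;0 0 0 0 0.6"
  force: 60

```text
clock: 35.9
tool_pos: [0.5684, -0.334, 0.0411]
tool_rot: [0.001, 0.995, 0.099, 0.001]
wrist_force: [0.6, 0.6, 1.3]
width: 0.0343
```

Run:
```python
from h import *
st,p,d=look('u_wrist',.05)
```

```text
tcp [ 0.5684 -0.334   0.0411] yaw 11.4 w 0.0343 F [0.6 0.6 1.3] t 35.9
[20. 78.] 4251 [ 0.6329 -0.2118  0.05  ] delta [ 0.0874 -0.107   0.0111]
```

View pics/u_wrist.png

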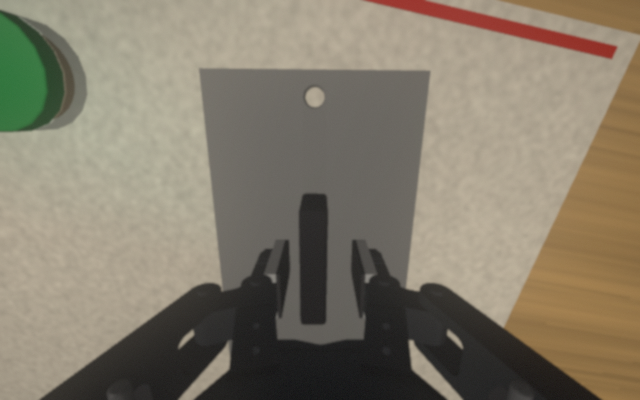

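step_arm:
  targets: "-0.001 -0.0012 0.006 0 0.6;0 0 0 0 0.6;0 0 0 0 0.7;0 0 0 0 0.8;0 0 0 0 1;0 0 0 0 1;0 0 0 0 1;0 0 0 0 1"
  force: 60

```text
clock: 36.62
tool_pos: [0.5664, -0.3329, 0.0339]
tool_rot: [0.0, 0.995, 0.099, 0.0]
wrist_force: [-0.9, 1.2, 5.2]
width: 0.0128
```

step_arm:
  targets: "0 0 -0.01 0 1;0 0 -0.02 0 1;0 0 -0.03 0 1;0 0 -0.03 0 1;0 0 -0.03 0 1;0 0 -0.02 0 1;0 0 -0.01 0 1;0 0 0 0 1;0 0 0 0 1;0 0 0 0 1"

```text
clock: 37.45
tool_pos: [0.565, -0.3326, 0.181]
tool_rot: [-0.001, 0.995, 0.099, -0.001]
wrist_force: [0.9, -0.8, -2.3]
width: 0.0126
```

```bash
cat >> h.py <<'E'
def cloud(st,d,name='wrist'):
    m0=eyes.camera_model(name);K=m0['intrinsics'];T=tool(st)@m0['hand_eye'] if name=='wrist' else np.linalg.inv(m0['world_to_cam'])
    v,u=np.mgrid[0:d.shape[0],0:d.shape[1]];z=d
    return np.dstack([(u-K[0,2])/K[0,0]*z,(v-K[1,2])/K[1,1]*z,z])@T[:3,:3].T+T[:3,3]
def plane(Q):
    c=Q.mean(0);n=np.linalg.svd(Q-c,full_matrices=False)[2][2];n=n*np.sign(n[2]);return c,n
E
python3 - <<'E'
from h import *
st,p,d=look('v_wrist',.05)
C=cloud(st,d)
R_=C[120:225,240:295].reshape(-1,3);print(np.percentile(R_[:,2],[5,50,95]))
Q=np.vstack([C[120:225,235:290].reshape(-1,3),C[75:90,240:390].reshape(-1,3),C[120:225,345:390].reshape(-1,3)]);z=np.median(Q[:,2]);Q=Q[abs(Q[:,2]-z)<.01];c,n=plane(Q);T=tool(st);print(c,n,'in tool',T[:3,:3].T@n)
E
```

```text
tcp [ 0.565  -0.3326  0.181 ] yaw 11.41 w 0.0126 F [ 0.9 -0.8 -2.3] t 37.45
[160.  86.] 2610 [ 0.6323 -0.1863  0.05  ] delta [ 0.0953 -0.1298  0.151 ]
[0.15219452 0.1532259  0.15429182]
[ 0.61524271 -0.31887679  0.15316789] [ 4.57031911e-03 -5.44296623e-04  9.99989408e-01] in tool [ 1.62197594e-03 -7.89167095e-04 -9.99998373e-01]
```

View pics/v_wrist.png

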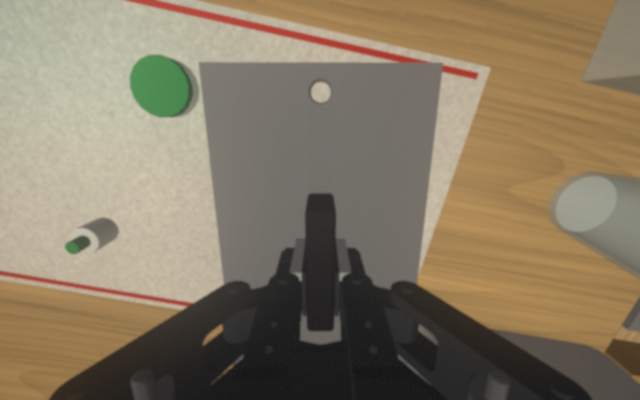

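Run:
```python
from h import *
st=monitor.get_state()
r=ray('wrist',[(320.3,92)],.1502,st)[0];T=tool(st);print('hole in tool',T[:3,:3].T@(r-st['tool_pos']))
p=cv2.imread('pics/s_wrist.png')
a=cv2.resize(p[15:65,240:300],(480,400),interpolation=cv2.INTER_CUBIC);b=cv2.resize(p[225:265,250:310],(480,320),interpolation=cv2.INTER_CUBIC)
o=np.zeros((400,970,3),np.uint8);o[:400,:480]=a;o[:320,490:970]=b
cv2.imwrite('pics/s_c.png',cv2.resize(o,(790,326)))
```

```text
hole in tool [0.08478531 0.00192323 0.03034467]
```

View pics/s_c.png

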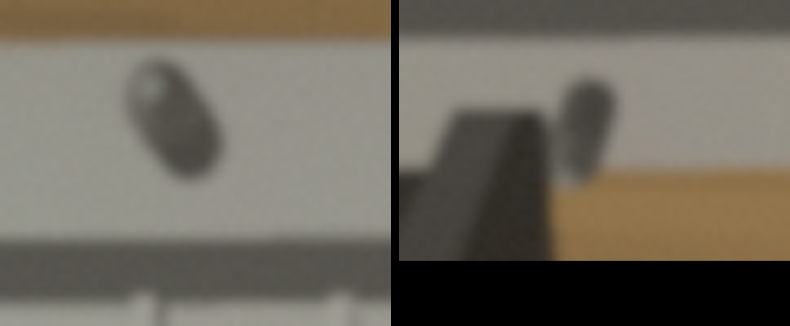

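Run:
```python
from h import *
st={'tool_pos':np.array([.5387,.1727,.1822]),'tool_rot':np.array([-.001,.99973,.0227,.003])}
import re
t=ray('wrist',[(263.2,27.3),(277,251.4)],.085,st);b=ray('wrist',[(270.1,39.9),(279.6,239.6)],.064,st)
for q in (t,b): print(q.round(4),q.mean(0).round(4),np.linalg.norm(q[0]-q[1]),np.degrees(np.arctan2(*(q[0]-q[1])[[1,0]])))
```

```text
[[0.667  0.2153 0.085 ]
 [0.4996 0.2058 0.085 ]] [0.5833 0.2106 0.085 ] 0.16773026856074075 3.247967220887047
[[0.664  0.2142 0.064 ]
 [0.5006 0.2065 0.064 ]] [0.5823 0.2103 0.064 ] 0.16351867479194107 2.708974207637703
```

step_arm:
  targets: "0 0 0 4.2 1;0 0 0 4.2 1;0.0032 -0.0362 0 0 1;0.0032 -0.0362 0 0 1;0.0032 -0.0362 0 0 1;0.0032 -0.0362 0 0 1;0.0032 -0.0362 0 0 1;0.0032 -0.0362 0 0 1;0.0032 -0.0362 0 0 1;0.0032 -0.0362 0 0 1;0.0032 -0.0362 0 0 1;0.0032 -0.0362 0 0 1;0.0032 -0.0362 0 0 1;0.0032 -0.0362 0 0 1;0.0032 -0.0362 0 0 1;0.0032 -0.0362 0 0 1;0.0032 -0.0362 0 0 1;0 0 0 0 1;0 0 0 0 1;0 0 0 0 1"

```text
clock: 39.17
tool_pos: [0.5849, 0.2115, 0.1817]
tool_rot: [0.001, 1.0, 0.027, -0.001]
wrist_force: [0.7, -1.2, -2.3]
width: 0.0128
```

step_arm:
  targets: "0 0 0.02 0 1;0 0 0.015 0 1;0 0 0 0 1;0 0 0 0 1;0 0 0 0 1;0 0 0 0 1"

```text
clock: 39.67
tool_pos: [0.5862, 0.2115, 0.1495]
tool_rot: [-0.0, 1.0, 0.026, 0.001]
wrist_force: [-0.2, -0.4, -1.6]
width: 0.0131
```

Run:
```python
from h import *
st,p,d=look('w_wrist',.05)
_,q,_=cap('side','w_side')
cv2.imwrite('pics/w_sc.png',cv2.resize(q[150:290,130:330],(800,560),interpolation=cv2.INTER_CUBIC))
_,q,_=cap('top','w_top')
cv2.imwrite('pics/w_tc.png',cv2.resize(q[130:230,225:325],(600,600),interpolation=cv2.INTER_CUBIC))
```

```text
tcp [0.5862 0.2115 0.1495] yaw 2.95 w 0.0131 F [-0.2 -0.4 -1.6] t 39.6667
[630. 338.] 184 [ 0.4708 -0.0917  0.05  ] delta [-0.1311  0.2969  0.1192]
```

View pics/w_wrist.png

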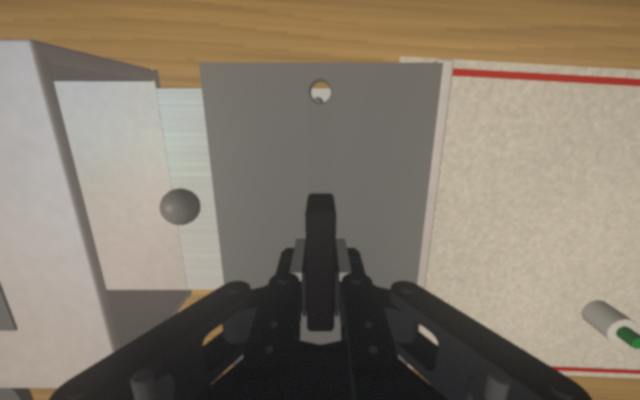

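View pics/w_sc.png

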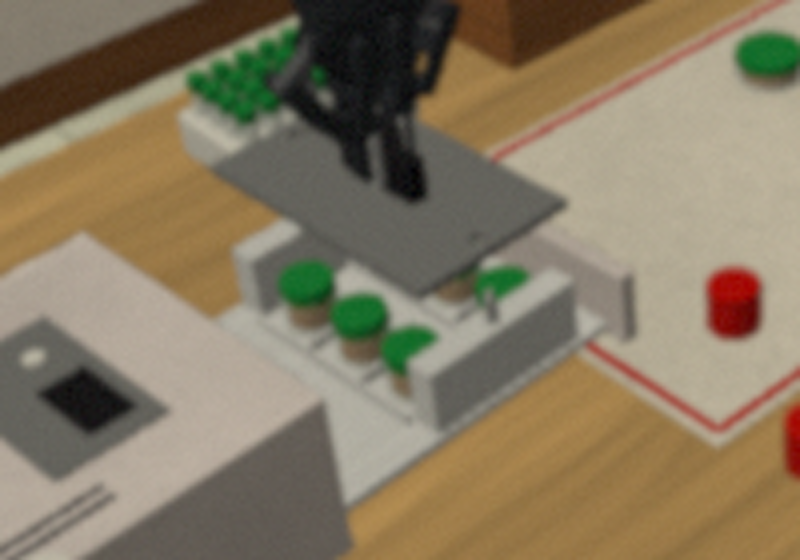

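View pics/w_tc.png

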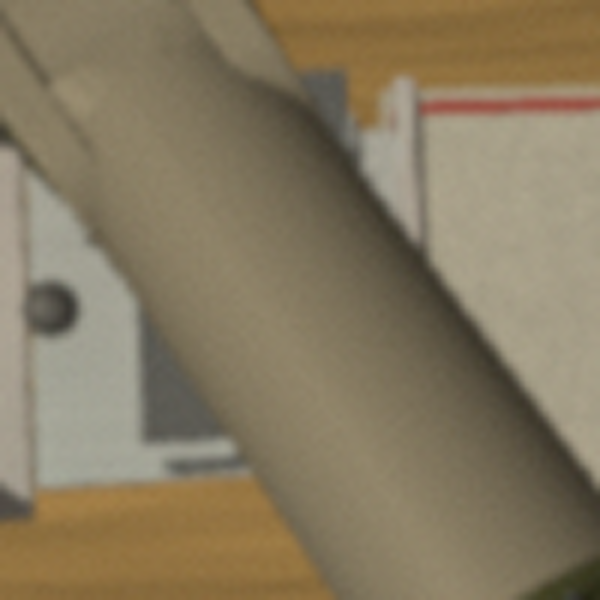

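Far hole shows the pin through it; zoom.

Run:
```python
from h import *
p=cv2.imread('pics/w_wrist.png');cv2.imwrite('pics/w_h.png',cv2.resize(p[72:112,300:340],(600,600),interpolation=cv2.INTER_CUBIC))
st=monitor.get_state();T=tool(st)
# predicted pixel of pin tip if under hole axis: hole centre at tool (.0848,.0019) 
r=ray('wrist',[(320,92)],st['tool_pos'][2]-.031,st)[0]
print(r,proj('wrist',[[r[0],r[1],.085],[r[0],r[1],.062]],st))
```

```text
[0.67100363 0.21464535 0.11826851] [[319.99901673  95.31099243]
 [319.99852306  96.97334914]]
```

View pics/w_h.png

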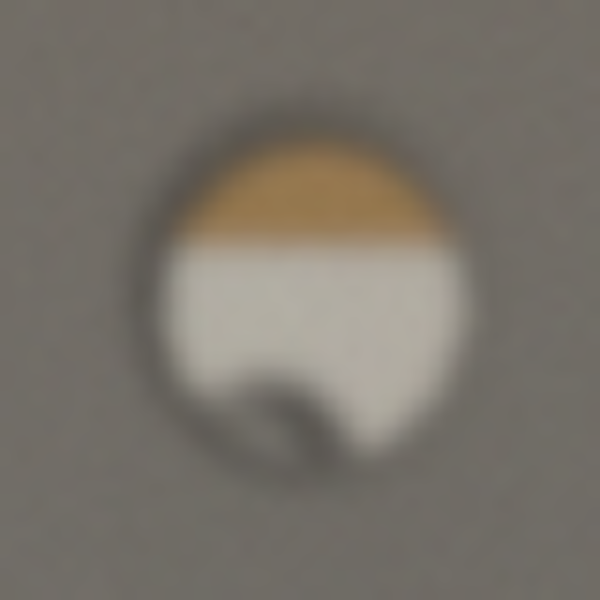

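Run:
```python
from h import *
st=monitor.get_state();T=tool(st)
h=ray('wrist',[(320.3,91.9)],st['tool_pos'][2]-.028,st)[0];t=ray('wrist',[(317.3,100.7)],.085,st)[0]
print(h,t,T[:3,:3].T@(t-h))
```

```text
[0.6708865  0.21449245 0.12126851] [0.66781246 0.21613612 0.085     ] [-0.00303502 -0.00178792  0.03626497]
```

step_arm:
  targets: "-0.0038 -0.0018 0.005 0 1;0 0 0.005 0 1;0 0 0 0 1;0 0 0 0 1;0 0 0 0 1;0 0 0 0 1"

```text
clock: 40.32
tool_pos: [0.5817, 0.2134, 0.1385]
tool_rot: [-0.0, 1.0, 0.026, 0.0]
wrist_force: [0.3, 0.4, -2.6]
width: 0.0127
```

Run:
```python
from h import *
st,p,d=look('x_wrist',.05)
cv2.imwrite('pics/x_h.png',cv2.resize(p[72:112,300:340],(600,600),interpolation=cv2.INTER_CUBIC))
_,q,_=cap('side','x_side')
cv2.imwrite('pics/x_sc.png',cv2.resize(q[175:245,190:290],(800,560),interpolation=cv2.INTER_CUBIC))
```

```text
tcp [0.5817 0.2134 0.1385] yaw 3.0 w 0.0127 F [ 0.3  0.4 -2.6] t 40.3167
```

View pics/x_h.png

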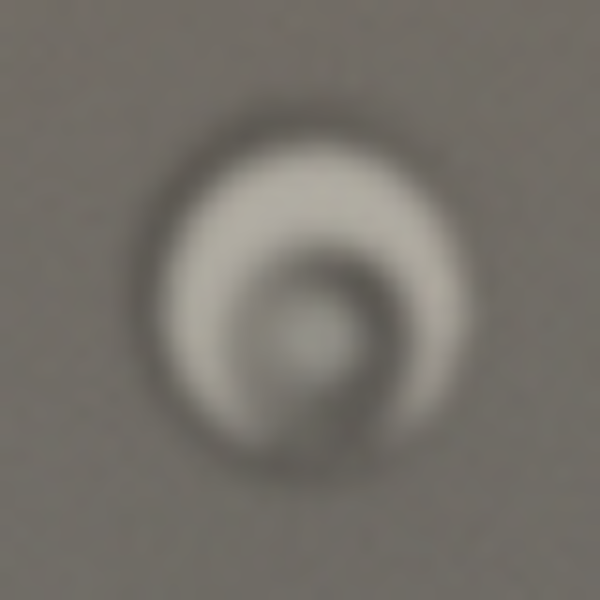

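View pics/x_sc.png

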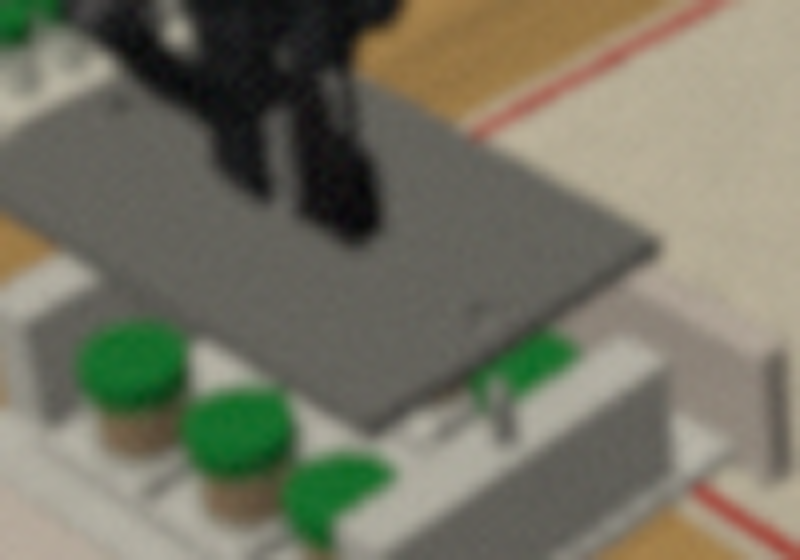

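Run:
```python
from h import *
hs=ray('side',[(250,213.5),(205,187.5)],.1105);t=ray('side',[(252.1,222.9)],.085)
print(hs,hs.mean(0),t, 'near pin - near hole',t[0]-hs[0])
q=cv2.imread('pics/x_side.png');cv2.imwrite('pics/x_sd.png',cv2.resize(q[200:240,230:270],(600,600),interpolation=cv2.INTER_CUBIC))
```

```text
[[0.49840058 0.21154468 0.1105    ]
 [0.66406201 0.22007667 0.1105    ]] [0.58123129 0.21581067 0.1105    ] [[0.494217   0.21186665 0.085     ]] near pin - near hole [-0.00418358  0.00032197 -0.0255    ]
```

View pics/x_sd.png

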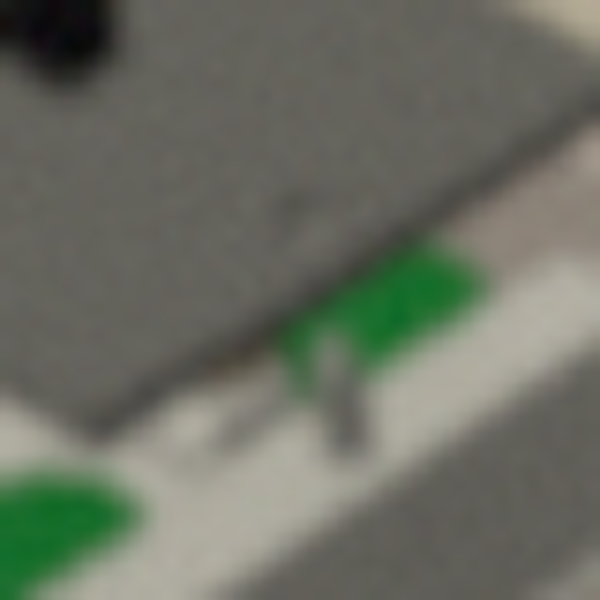

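step_arm:
  targets: "0 0 0.007 0 1;0 0 0.007 0 1;0 0 0.006 0 1;0 0 0.004 0 1;0 0 0 0 1;0 0 0 0 1;0 0 0 0 1"

```text
clock: 41.0
tool_pos: [0.5817, 0.2136, 0.1145]
tool_rot: [-0.0, 1.0, 0.026, 0.0]
wrist_force: [1.0, -0.0, -3.1]
width: 0.0129
```

Run:
```python
from h import *
st,p,d=look('y_wrist',.05)
cv2.imwrite('pics/y_h.png',cv2.resize(p[72:112,300:340],(600,600),interpolation=cv2.INTER_CUBIC))
_,q,_=cap('side','y_side')
cv2.imwrite('pics/y_sc.png',cv2.resize(q[175:245,190:290],(800,560),interpolation=cv2.INTER_CUBIC))
```

```text
tcp [0.5817 0.2136 0.1145] yaw 3.01 w 0.0129 F [ 1.  -0.  -3.1] t 41.0
```

View pics/y_h.png

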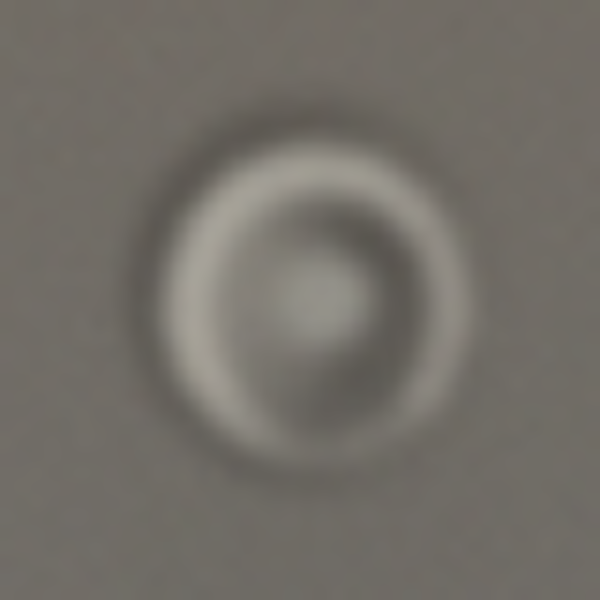

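View pics/y_sc.png

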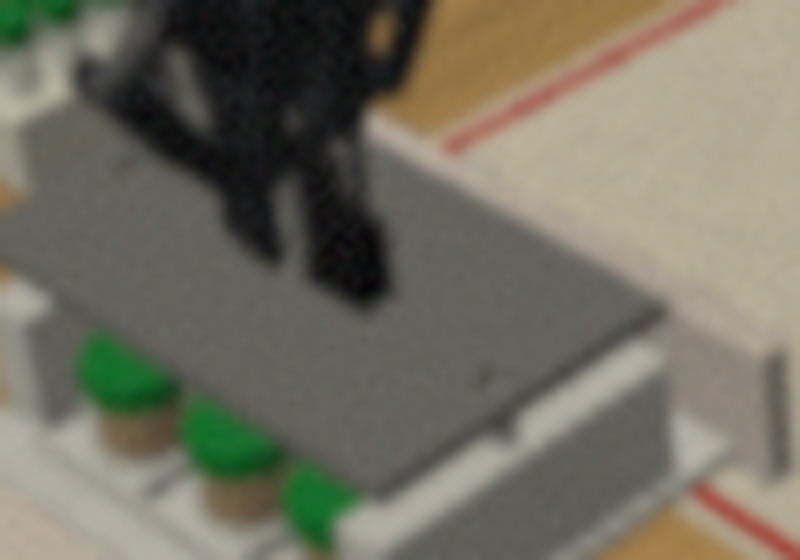

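step_arm:
  targets: "0 0.0003 0.004 0 1;0 0 0.004 0 1;0 0 0.004 0 1;0 0 0.003 0 1;0 0 0 0 1;0 0 0 0 1;0 0 0 0 1"

```text
clock: 41.68
tool_pos: [0.5817, 0.2132, 0.0994]
tool_rot: [-0.0, 1.0, 0.026, 0.0]
wrist_force: [-0.8, 0.7, -4.0]
width: 0.0132
```

step_arm:
  targets: "0 0 0.002 0 1;0 0 0.001 0 1;0 0 0 0 1;0 0 0 0 1;0 0 0.001 0 1;0 0 0 0 1;0 0 0 0 1"

```text
clock: 42.27
tool_pos: [0.5817, 0.2132, 0.0959]
tool_rot: [-0.0, 1.0, 0.026, 0.0]
wrist_force: [-2.3, -0.9, 2.9]
width: 0.0126
```

Run:
```python
from h import *
st,p,d=look('z_wrist',.05)
C=cloud(st,d)
Q=np.vstack([C[120:225,235:290].reshape(-1,3),C[70:85,240:390].reshape(-1,3),C[120:225,345:390].reshape(-1,3)]);z=np.median(Q[:,2]);Q=Q[abs(Q[:,2]-z)<.01];print(plane(Q))
```

```text
tcp [0.5817 0.2132 0.0959] yaw 3.01 w 0.0126 F [-2.3 -0.9  2.9] t 42.2667
(array([0.63440153, 0.21944732, 0.06829579]), array([5.64639725e-04, 1.36726322e-04, 9.99999831e-01]))
```

step_arm:
  targets: "0 0 0 0 0.75;0 0 0 0 0.7;0 0 0 0 0.6;0 0 0 0 0.6;0 0 -0.01 0 0.6;0 0 -0.02 0 0.6;0 0 -0.03 0 0.6;0 0 -0.03 0 0.6;0 0 -0.03 0 0.6;0 0 -0.02 0 0.8;0 0 0 0 1;0 0 0 0 1;0 0 0 0 1"

```text
clock: 43.4
tool_pos: [0.5813, 0.2129, 0.235]
tool_rot: [0.0, 1.0, 0.026, -0.0]
wrist_force: [-0.1, -0.7, -0.1]
width: 0.0002
```

Run:
```python
from h import *
st,p,d=look('aa_wrist',.05)
C=cloud(st,d)
Q=C[(abs(C[...,0]-.583)<.09)&(abs(C[...,1]-.212)<.055)&(abs(C[...,2]-.068)<.01)];print(plane(Q),len(Q),np.percentile(Q[:,2],[5,50,95]))
_,q,_=cap('side','aa_side')
cv2.imwrite('pics/aa_sc.png',cv2.resize(q[150:290,130:330],(800,560),interpolation=cv2.INTER_CUBIC))
```

```text
tcp [0.5813 0.2129 0.235 ] yaw 3.01 w 0.0002 F [-0.1 -0.7 -0.1] t 43.4
[634. 155.] 387 [ 0.629  -0.1228  0.05  ] delta [0.0301 0.3378 0.2051]
(array([0.59747153, 0.21244076, 0.06833649]), array([5.90761219e-04, 6.12421832e-04, 9.99999638e-01])) 15840 [0.06717272 0.06834021 0.06947473]
```

View pics/aa_wrist.png

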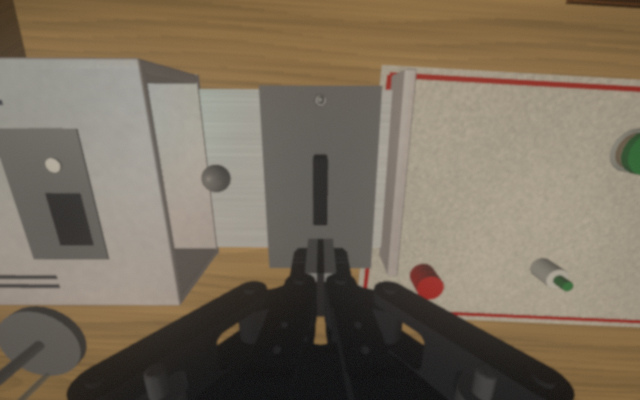

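View pics/aa_sc.png

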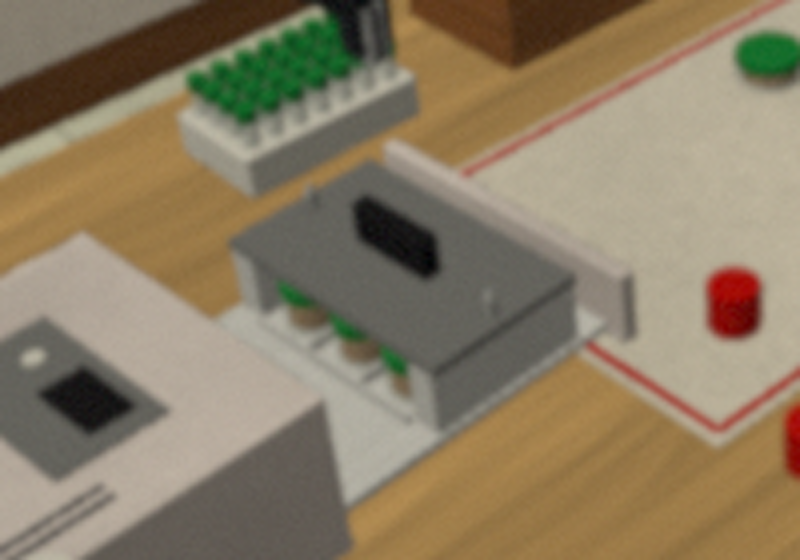

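Run:
```python
from h import *
st=monitor.get_state();p=cv2.imread('pics/aa_wrist.png');d=np.load('pics/aa_wrist.npy');C=cloud(st,d)
for x in range(140,264,6): print((x,178),C[178,x].round(4),'|',(x,130),C[130,x].round(4), '|',p[178,x])
print('panel')
for y in (100,150,200,250): print([C[y,x].round(3).tolist() for x in (385,392,398,404)])
print('pot0 unit face'); print([C[y,190].round(3).tolist() for y in (90,130,170,210,240)])
cv2.imwrite('pics/ball.png',cv2.resize(p[130:230,140:270],(780,600),interpolation=cv2.INTER_CUBIC))
```

```text
(140, 178) [0.5928 0.3679 0.1126] | (140, 130) [0.6339 0.3616 0.1137] | [152 160 166]
(146, 178) [0.5932 0.3625 0.1129] | (146, 130) [0.634  0.3573 0.1127] | [155 162 168]
(152, 178) [0.5935 0.3572 0.1131] | (152, 130) [0.6342 0.353  0.1116] | [154 162 167]
(158, 178) [0.5937 0.3523 0.1127] | (158, 130) [0.6243 0.4054 0.0067] | [117 124 129]
(164, 178) [0.5658 0.4051 0.0062] | (164, 130) [0.6246 0.3987 0.006 ] | [143 154 160]
(170, 178) [0.5663 0.3973 0.0067] | (170, 130) [0.6251 0.3911 0.0069] | [150 160 168]
(176, 178) [0.5674 0.3885 0.0094] | (176, 130) [0.6255 0.3837 0.0075] | [148 159 167]
(182, 178) [0.5674 0.3818 0.0078] | (182, 130) [0.6258 0.3769 0.007 ] | [148 159 167]
(188, 178) [0.568  0.374  0.0088] | (188, 130) [0.6262 0.3694 0.0077] | [150 162 171]
(194, 178) [0.5681 0.3671 0.0075] | (194, 130) [0.6267 0.3619 0.0088] | [150 161 171]
(200, 178) [0.5686 0.3595 0.0079] | (200, 130) [0.627  0.3553 0.0076] | [140 149 159]
(206, 178) [0.5794 0.3359 0.0487] | (206, 130) [0.6281 0.3451 0.0158] | [108 117 122]
(212, 178) [0.5805 0.3283 0.0516] | (212, 130) [0.6285 0.3378 0.0168
[... 503 characters left out ...]
 0.0144] | [147 157 161]
(254, 178) [0.5738 0.291  0.0147] | (254, 130) [0.6309 0.2899 0.0149] | [147 157 161]
(260, 178) [0.5742 0.2836 0.015 ] | (260, 130) [0.6312 0.2831 0.0143] | [147 157 162]
panel
[[0.671, 0.142, 0.015], [0.672, 0.135, 0.017], [0.671, 0.135, 0.043], [0.671, 0.133, 0.06]]
[[0.616, 0.136, 0.016], [0.619, 0.132, 0.035], [0.622, 0.132, 0.056], [0.622, 0.127, 0.059]]
[[0.556, 0.129, 0.02], [0.566, 0.13, 0.052], [0.569, 0.126, 0.061], [0.569, 0.119, 0.059]]
[[0.497, 0.126, 0.039], [0.508, 0.124, 0.059], [0.509, 0.118, 0.061], [0.48, 0.09, 0.002]]
pot0 unit face
[[0.671, 0.363, 0.008], [0.626, 0.368, 0.006], [0.578, 0.372, 0.006], [0.525, 0.376, 0.008], [0.483, 0.379, 0.008]]
```

View pics/ball.png

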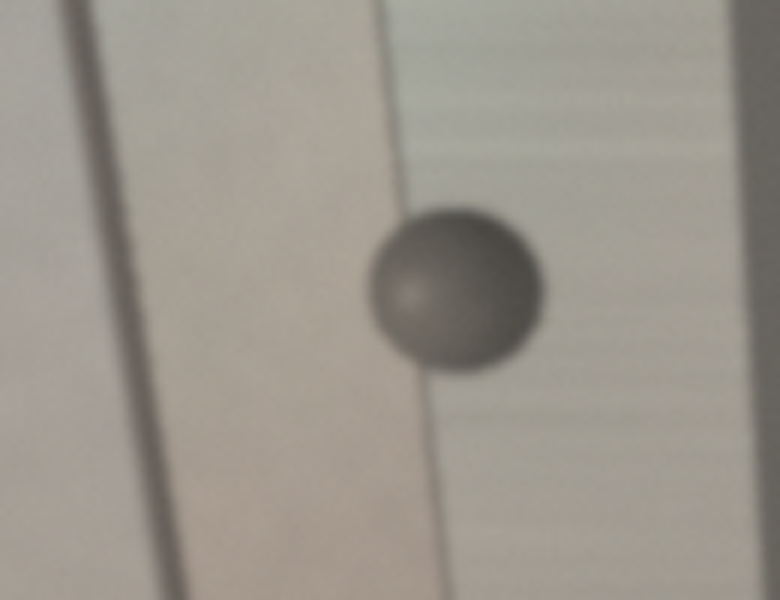

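step_arm:
  targets: "0 0.032 0 0 1;0 0.032 0 0 1;0 0.032 0 0 1;0 0.032 0 0 1;0 0 0 6.9 1;0 0 0 6.9 1;0 0 0 6.9 1;0 0 0 6.9 1;0 0 0 6.9 1;0 0 0 6.9 1;0 0 0 6.9 1;0 0 0 6.9 1;0 0 0 6.9 1;0 0 0 6.9 1;0 0 0 6.9 1;0 0 0 6.9 1;0 0 0 7 1;0 0 0 0 1;0 0 0 0 1"

```text
clock: 45.08
tool_pos: [0.5853, 0.0855, 0.2228]
tool_rot: [0.011, 0.8, -0.599, -0.008]
wrist_force: [0.6, 0.7, -0.1]
width: 0.0002
```

Run:
```python
from h import *
st,p,d=look('bb_wrist',.05);print(st['q'].round(2))
print(delta(st,[.5895,.0850,.073]))
```

```text
tcp [0.5853 0.0855 0.2228] yaw -73.67 w 0.0002 F [ 0.6  0.7 -0.1] t 45.0833
[496.  32.] 104 [ 0.4654 -0.1032  0.05  ] delta [0.1472 0.1626 0.1976]
[58. 89.] 1220 [0.8435 0.0601 0.05  ] delta [ 0.0968 -0.246   0.186 ]
[ 57. 111.] 1153 [0.8439 0.081  0.05  ] delta [ 0.0769 -0.2522  0.1858]
[ 57. 133.] 1118 [0.8437 0.1018 0.05  ] delta [ 0.0568 -0.2579  0.1857]
[ 57. 153.] 1076 [0.8432 0.1226 0.05  ] delta [ 0.0368 -0.2633  0.1855]
[ 57. 173.] 1062 [0.843  0.1433 0.05  ] delta [ 0.0168 -0.2689  0.1853]
[ 58. 201.] 2052 [0.8414 0.174  0.05  ] delta [-0.0131 -0.2759  0.1851]
[-0.34  0.35  0.18  1.5  -0.06  1.33 -3.01]
[ 0.0015 -0.0081  0.1496]
```

View pics/bb_wrist.png

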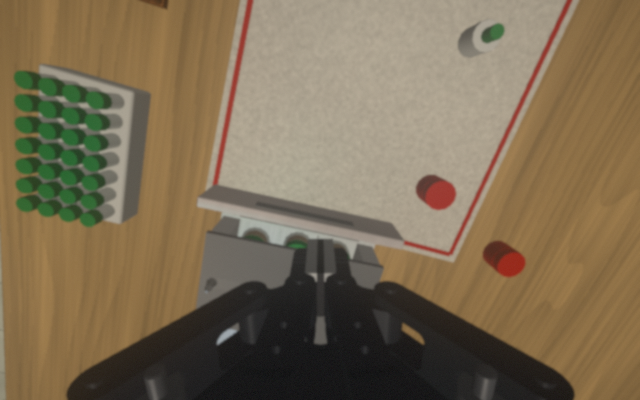

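step_arm:
  targets: "0 0 0 -6.9 1;0 0 0 -6.9 1;0 0 0 -6.9 1;0 0 0 -6.9 1;0 0 0 -6.9 1;0 0 0 -6.9 1;0 0 0 -6.9 1;0 0 0 -6.9 1;0 0 0 -6.9 1;0 0 0 -6.9 1;0 0 0 -6.9 1;0 0 0 -6.9 1;0 0 0 -6.9 1;0 0 0 -6.9 1;0 0 0 -6.9 1;0 0 0 -6.9 1;0 0 0 -6.9 1;0 0 0 -6.9 1;0 0 0 -6.9 1;0 0 0 -6.9 1"

```text
clock: 46.8
tool_pos: [0.5859, 0.0843, 0.2243]
tool_rot: [-0.005, 0.845, 0.534, -0.012]
wrist_force: [0.2, -0.1, 0.8]
width: -0.0001
```

Run:
```python
from h import *
st=monitor.get_state();T=tool(st);print(st['tool_pos'],st['tool_rot'],np.degrees(np.arctan2(T[1,0],T[0,0])),T[:3,2],st['q'].round(2))
```

```text
[0.58585277 0.08434228 0.22426104] [-0.00453013  0.8453603   0.53405035 -0.01164775] 64.57327252391758 [-0.02453172 -0.00478179 -0.99968762] [-0.05  0.35 -0.19  1.48  0.07  1.34 -0.69]
```

step_arm:
  targets: "0 0 0 -7 1;0 0 0 -7 1;0 0 0 -7 1;0 0 0 -6 1;0 0 0 0 1;0 0 0 0 1;0 0 0 0 1"

```text
clock: 47.38
tool_pos: [0.5859, 0.084, 0.2241]
tool_rot: [-0.007, 0.701, 0.713, -0.011]
wrist_force: [-0.1, -0.1, 0.3]
width: -0.0003
```

Run:
```python
from h import *
st,p,d=look('cc_wrist',.05)
T=tool(st);print(np.degrees(np.arctan2(T[1,0],T[0,0])),T[:3,2],st['q'].round(2))
print(delta(st,[.5895,.0850,.073]),delta(st,[.583,.33,.073]))
```

```text
tcp [0.5859 0.084  0.2241] yaw 90.94 w -0.0003 F [-0.1 -0.1  0.3] t 47.3833
[598.  91.] 1233 [0.8428 0.179  0.05  ] delta [0.0918 0.2632 0.1872]
[593. 113.] 1143 [0.8441 0.1583 0.05  ] delta [0.0711 0.2641 0.1873]
[586. 135.] 1060 [0.8442 0.1375 0.05  ] delta [0.0503 0.2639 0.1874]
[580. 156.] 996 [0.844  0.1167 0.05  ] delta [0.0295 0.2633 0.1875]
[574. 177.] 952 [0.8436 0.0959 0.05  ] delta [0.0086 0.2626 0.1876]
[567. 196.] 928 [0.8428 0.0751 0.05  ] delta [-0.0121  0.2615  0.1878]
[561. 214.] 922 [0.8416 0.0542 0.05  ] delta [-0.033   0.2599  0.1879]
[576. 362.] 747 [ 0.9145 -0.1466  0.05  ] delta [-0.2349  0.3295  0.1872]
90.94014737309404 [-0.02474022 -0.00562422 -0.99967809] [-0.    0.36 -0.26  1.48  0.09  1.34 -0.25]
[0.0017 0.0073 0.151 ] [0.2468 0.0048 0.1498]
```

View pics/cc_wrist.png

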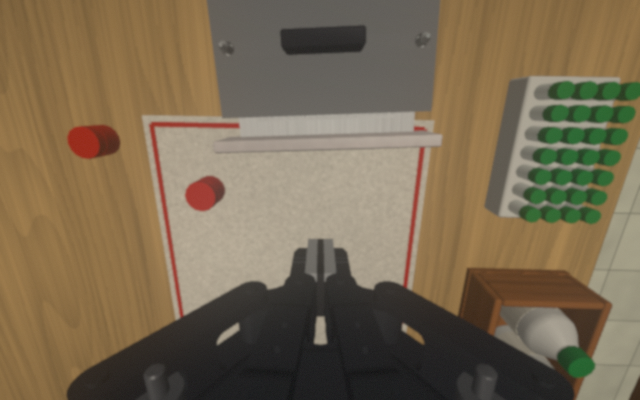

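step_arm:
  targets: "0 0.003 0.03 0 1;0 0.0025 0.03 0 1;0 0 0.03 0 1;0 0 0.03 0 1;0 0 0.03 0 1;0 0 0 0 1;0 0 0 0 1;0.005 0 0 0 1;0.005 0 0 0 1;0.005 0 0 0 1;0.005 0 0 0 1;0.005 0 0 0 1;0.005 0 0 0 1;0 0 0 0 1"

```text
clock: 48.6
tool_pos: [0.587, 0.115, 0.074]
tool_rot: [-0.007, 0.699, 0.715, -0.011]
wrist_force: [0.1, 0.7, -0.1]
width: -0.0006
```

Run:
```python
from h import *
st,p,d=look('dd_wrist',.05)
_,q,_=cap('side','dd_side')
cv2.imwrite('pics/dd_sc.png',cv2.resize(q[110:290,100:340],(800,600),interpolation=cv2.INTER_CUBIC))
```

```text
tcp [0.587 0.115 0.074] yaw 91.23 w -0.0006 F [ 0.1  0.7 -0.1] t 48.6
```

View pics/dd_sc.png

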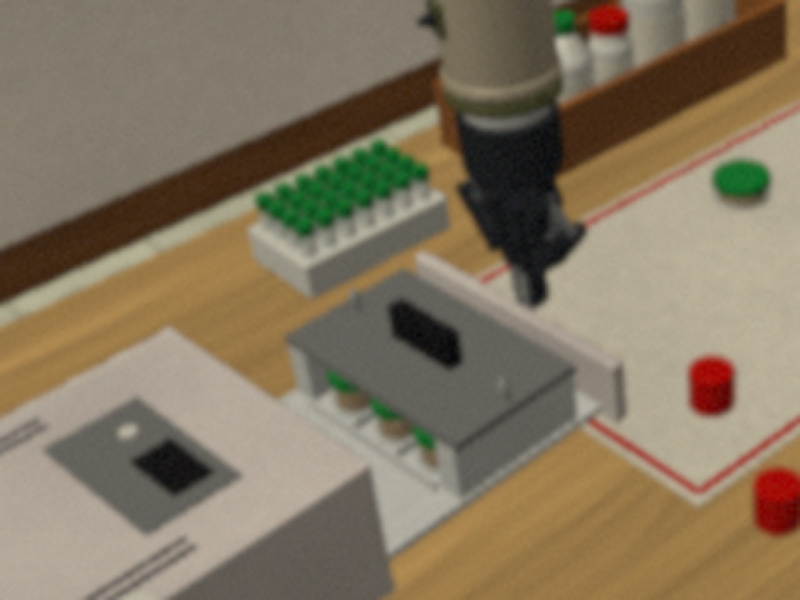

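View pics/dd_wrist.png

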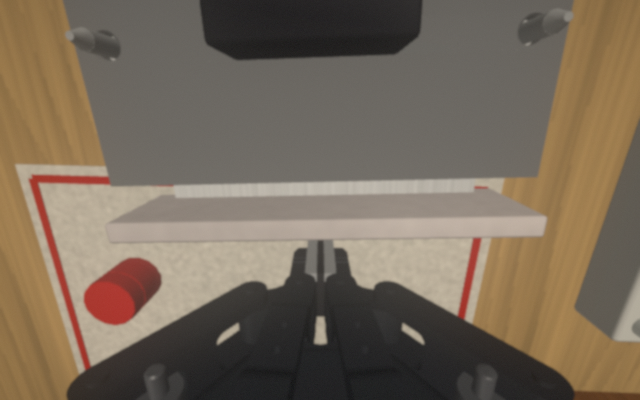

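step_arm:
  targets: "0.003 0 0.004 0 1;0.003 0 0 0 1;0.003 0 0 0 1;0.003 0 0 0 1;0.003 0 0 0 1;0.003 0 0 0 1;0.004 0 0 0 1;0.004 0 0 0 1"

```text
clock: 49.37
tool_pos: [0.586, 0.1396, 0.0692]
tool_rot: [-0.007, 0.7, 0.714, -0.012]
wrist_force: [-1.0, -2.9, -1.1]
width: -0.0001
```

step_arm:
  targets: "0.007 0 0 0 1;0.009 0 0 0 1;0.01 0 0 0 1;0.01 0 0 0 1;0.01 0 0 0 1;0.01 0 0 0 1;0.01 0 0 0 1;0.01 0 0 0 1;0.01 0 0 0 1;0.01 0 0 0 1;0.01 0 0 0 1;0.01 0 0 0 1;0.008 0 0 0 1;0.006 0 0 0 1;0.004 0 0 0 1;0 0 0 0 1;0 0 0 0 1"

```text
clock: 50.78
tool_pos: [0.5839, 0.2739, 0.0687]
tool_rot: [-0.007, 0.7, 0.714, -0.011]
wrist_force: [0.2, 0.2, -0.9]
width: -0.0002
```

Run:
```python
from h import *
st,p,d=look('ee_wrist',.05)
_,q,_=cap('side','ee_side')
cv2.imwrite('pics/ee_sc.png',cv2.resize(q[110:290,60:300],(800,600),interpolation=cv2.INTER_CUBIC))
```

```text
tcp [0.5839 0.2739 0.0687] yaw 91.17 w -0.0002 F [ 0.2  0.2 -0.9] t 50.7833
```

View pics/ee_sc.png

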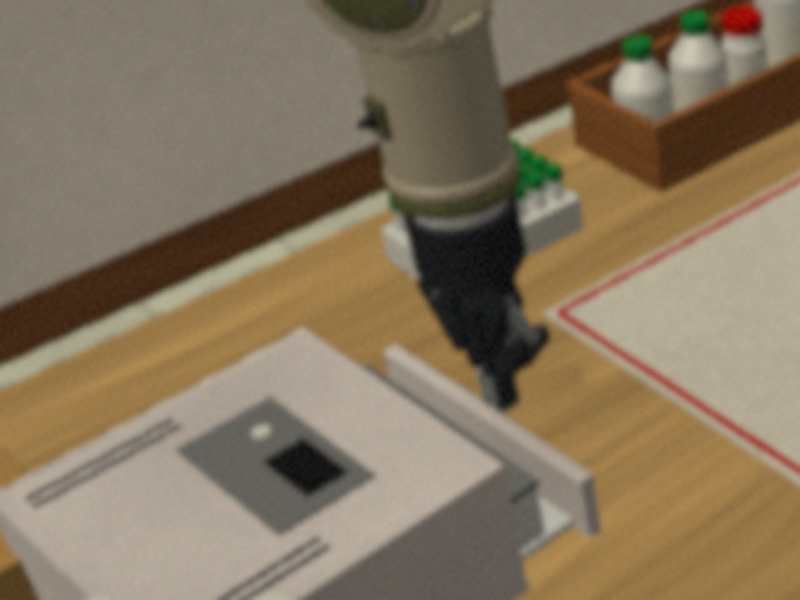

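View pics/ee_wrist.png

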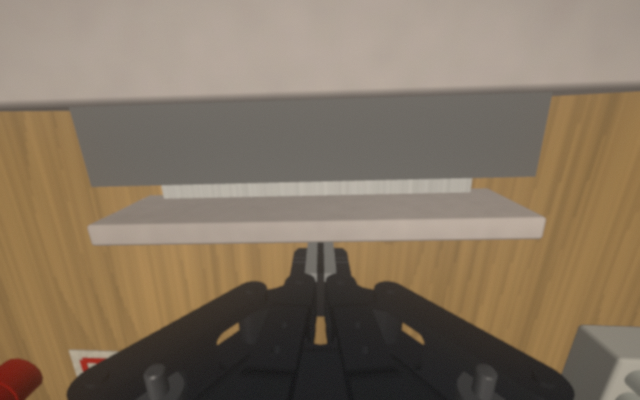

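step_arm:
  targets: "0.005 0 0 0 1;0.006 0 0 0 1;0.006 0 0 0 1;0.006 0 0 0 1;0.006 0 0 0 1;0.005 0 0 0 1;0.004 0 0 0 1;0.003 0 0 0 1;0 0 0 0 1;0 0 0 0 1"

```text
clock: 51.72
tool_pos: [0.5828, 0.3134, 0.0684]
tool_rot: [-0.006, 0.7, 0.714, -0.012]
wrist_force: [-2.3, -6.7, 3.8]
width: -0.0002
```

Run:
```python
from h import *
st,p,d=look('ff_wrist',.05);C=cloud(st,d)
for x in (250,320,390): print([ (y,C[y,x].round(3).tolist()) for y in range(60,240,15)])
```

```text
tcp [0.5828 0.3134 0.0684] yaw 91.12 w -0.0002 F [-2.3 -6.7  3.8] t 51.7167
[(60, [0.566, 0.399, 0.114]), (75, [0.566, 0.396, 0.113]), (90, [0.566, 0.393, 0.114]), (105, [0.566, 0.389, 0.114]), (120, [0.566, 0.386, 0.115]), (135, [0.565, 0.382, 0.114]), (150, [0.565, 0.378, 0.113]), (165, [0.565, 0.374, 0.115]), (180, [0.565, 0.37, 0.116]), (195, [0.564, 0.365, 0.114]), (210, [0.564, 0.361, 0.114]), (225, [0.564, 0.356, 0.114])]
[(60, [0.583, 0.4, 0.114]), (75, [0.583, 0.396, 0.114]), (90, [0.583, 0.393, 0.114]), (105, [0.583, 0.389, 0.114]), (120, [0.583, 0.386, 0.114]), (135, [0.583, 0.382, 0.114]), (150, [0.583, 0.378, 0.114]), (165, [0.583, 0.374, 0.114]), (180, [0.583, 0.37, 0.115]), (195, [0.584, 0.366, 0.114]), (210, [0.584, 0.362, 0.115]), (225, [0.584, 0.357, 0.114])]
[(60, [0.599, 0.4, 0.114]), (75, [0.6, 0.396, 0.115]), (90, [0.6, 0.393, 0.114]), (105, [0.6, 0.39, 0.114]), (120, [0.601, 0.386, 0.114]), (135, [0.601, 0.383, 0.114]), (150, [0.601, 0.379, 0.115]), (165, [0.601, 0.375, 0.115]), (180, [0.602, 0.371, 0.114]), (195, [0.603, 0.366, 0.113]), (210, [0.603, 0.362, 0.114]), (225, [0.603, 0.358, 0.114])]
```

View pics/ff_wrist.png

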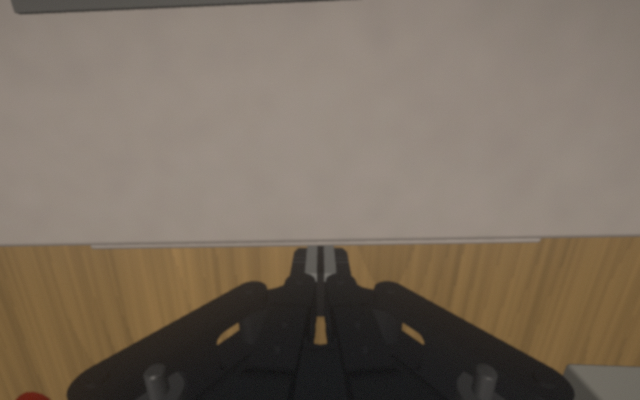

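step_arm:
  targets: "0 0 -0.003 0 1;0.003 0 0 0 1;0.003 0 0 0 1;0.003 0 0 0 1;0.003 0 0 0 1;0 0 0 0 1;0 0 0 0 1"

```text
clock: 52.35
tool_pos: [0.5824, 0.3279, 0.0715]
tool_rot: [-0.007, 0.7, 0.714, -0.01]
wrist_force: [-0.4, 0.5, 0.3]
width: -0.0
```

Run:
```python
from h import *
st,p,d=look('gg_wrist',.05)
_,q,_=cap('side','gg_side')
cv2.imwrite('pics/gg_sc.png',cv2.resize(q[150:290,100:286],(797,600),interpolation=cv2.INTER_CUBIC))
```

```text
tcp [0.5824 0.3279 0.0715] yaw 91.21 w -0.0 F [-0.4  0.5  0.3] t 52.35
```

View pics/gg_sc.png

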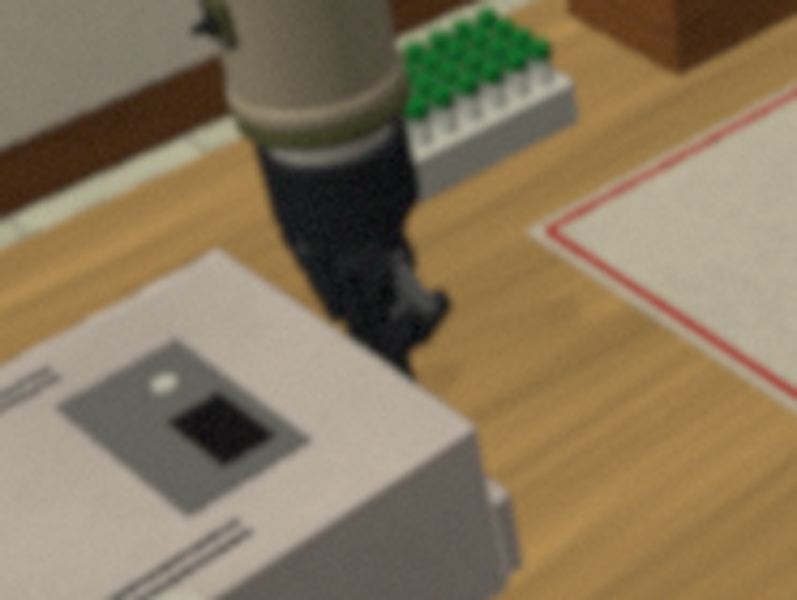

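step_arm:
  targets: "0.003 0 0 0 1;0.003 0 0 0 1;0 0 0 0 1;0 0 0 0 1"

```text
clock: 52.78
tool_pos: [0.583, 0.3303, 0.0714]
tool_rot: [-0.006, 0.7, 0.714, -0.012]
wrist_force: [-1.6, -7.0, 5.0]
width: 0.0
```

Hit the stop (7 N at y=0.330). Back off and inspect.

step_arm:
  targets: "-0.01 0 0 0 1;-0.02 0 0 0 1;-0.03 0 0 0 1;-0.03 0 -0.03 0 1;-0.03 0 -0.03 0 1;-0.03 0 -0.03 0 1;0 0 -0.03 0 1;0 0 0 0 1;0 0 0 0 1;0 0 0 0 1"

```text
clock: 53.62
tool_pos: [0.5883, 0.1851, 0.1904]
tool_rot: [-0.007, 0.7, 0.714, -0.011]
wrist_force: [-0.6, 0.6, -0.2]
width: -0.0002
```

Run:
```python
from h import *
st,p,d=look('hh_wrist',.05);C=cloud(st,d)
m=(C[...,2]>.05)&(C[...,2]<.064)&(abs(C[...,0]-.58)<.10)&(C[...,1]>.3)&(C[...,1]<.36)&(d>0);Q=C[m];print('panel top y',np.percentile(Q[:,1],[2,50,98]),len(Q))
m=(abs(C[...,2]-.114)<.004)&(abs(C[...,0]-.58)<.10)&(d>0);print('unit edge',np.percentile(C[m][:,1],[.5,2]))
_,q,_=cap('side','hh_side')
cv2.imwrite('pics/hh_sc.png',cv2.resize(q[150:290,100:286],(797,600),interpolation=cv2.INTER_CUBIC))
_,q,_=cap('top','hh_top')
```

```text
tcp [0.5883 0.1851 0.1904] yaw 91.18 w -0.0002 F [-0.6  0.6 -0.2] t 53.6167
[594. 209.] 1211 [0.8445 0.1747 0.05  ] delta [-0.0148  0.2598  0.154 ]
[587. 229.] 1178 [0.8444 0.1537 0.05  ] delta [-0.0358  0.2593  0.1542]
[581. 249.] 1141 [0.8441 0.1328 0.05  ] delta [-0.0567  0.2586  0.1543]
[565. 293.] 4465 [0.843  0.0815 0.05  ] delta [-0.1079  0.2564  0.1546]
panel top y [0.33405694 0.33666074 0.34033355] 1130Traceback (most recent call last):
  File "<stdin>", line 4, in <module>
    return _quantile_unchecked(
        a, q, axis, out, overwrite_input, method, keepdims, weights)
    return _ureduce(a,
                    func=_quantile_ureduce_func,
    ...<5 lines>...
                    overwrite_input=overwrite_input,
                    method=method)
    r = func(a, **kwargs)
    result = _quantile(arr,
                       quantiles=q,
    ...<2 lines>...
                       out=out,
                       weights=wgt)
    slices_having_nans = np.isnan(arr[-1, ...])
                                  ~~~^^^^^^^^^
IndexError: index -1 is out of bounds for axis 0 with size 0
```

View pics/hh_wrist.png

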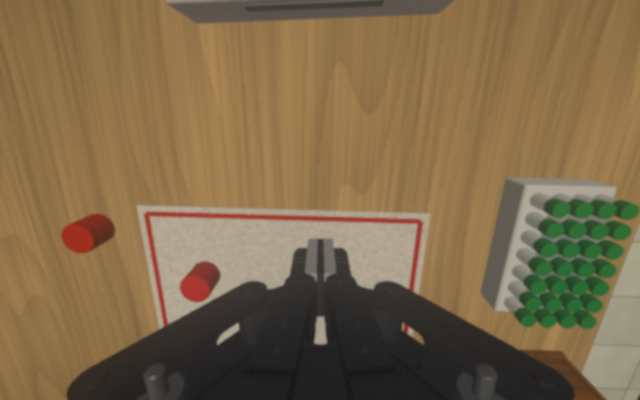

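step_arm:
  targets: "0 0 -0.03 0 1;0.03 0 -0.03 0 1;0.03 0 0 0 1;0.02 0 0 0 1;0 0 0 0 1;0 0 0 0 1;0 0 0 0 1"

```text
clock: 54.25
tool_pos: [0.5881, 0.2642, 0.2478]
tool_rot: [-0.007, 0.7, 0.714, -0.012]
wrist_force: [-0.2, 0.2, 0.4]
width: -0.0
```

Run:
```python
from h import *
st,p,d=look('ii_wrist',.05,1e9);C=cloud(st,d)
for u in (260,320,380):
    col=C[:,u];print(u,[(v,col[v,1].round(4),col[v,2].round(3)) for v in range(60,180,4)])
cv2.imwrite('pics/ii_c.png',cv2.resize(p[60:200,200:440],(800,467),interpolation=cv2.INTER_CUBIC))
_,q,_=cap('side','hh_side')
cv2.imwrite('pics/hh_sc.png',cv2.resize(q[150:290,100:286],(797,600),interpolation=cv2.INTER_CUBIC))
```

```text
tcp [0.5881 0.2642 0.2478] yaw 91.17 w -0.0 F [-0.2  0.2  0.4] t 54.25
260 [(60, np.float64(0.375), np.float64(0.114)), (64, np.float64(0.3721), np.float64(0.114)), (68, np.float64(0.369), np.float64(0.115)), (72, np.float64(0.366), np.float64(0.115)), (76, np.float64(0.363), np.float64(0.114)), (80, np.float64(0.3599), np.float64(0.115)), (84, np.float64(0.3569), np.float64(0.114)), (88, np.float64(0.3537), np.float64(0.115)), (92, np.float64(0.3507), np.float64(0.114)), (96, np.float64(0.3506), np.float64(0.015)), (100, np.float64(0.3453), np.float64(0.061)), (104, np.float64(0.3414), np.float64(0.059)), (108, np.float64(0.3375), np.float64(0.06)), (112, np.float64(0.3323), np.float64(-0.0)), (116, np.float64(0.3276), np.float64(0.002)), (120, np.float64(0.3228), np.float64(0.001)), (124, np.float64(0.318), np.float64(0.002)), (128, np.float64(0.3131), np.float64(0.0)), (132, np.float64(0.3084), np.float64(0.003)), (136, np.float64(0.3032), np.float64(0.001)), (140, np.float64(0.2981), np.float64(-0.0)), (144, np.float64(0.2931), np.float64(0.001)), (148, np.float64(0.2881), np.flo
[... 2352 characters left out ...]
np.float64(0.0)), (120, np.float64(0.3259), np.float64(-0.001)), (124, np.float64(0.3212), np.float64(0.001)), (128, np.float64(0.3163), np.float64(-0.001)), (132, np.float64(0.3114), np.float64(-0.0)), (136, np.float64(0.3067), np.float64(0.002)), (140, np.float64(0.3016), np.float64(0.0)), (144, np.float64(0.2966), np.float64(-0.0)), (148, np.float64(0.2919), np.float64(0.002)), (152, np.float64(0.2867), np.float64(0.001)), (156, np.float64(0.2814), np.float64(0.0)), (160, np.float64(0.2764), np.float64(0.001)), (164, np.float64(0.2713), np.float64(0.001)), (168, np.float64(0.2658), np.float64(-0.0)), (172, np.float64(0.2609), np.float64(0.002)), (176, np.float64(0.2553), np.float64(0.0))]
```

View pics/ii_c.png

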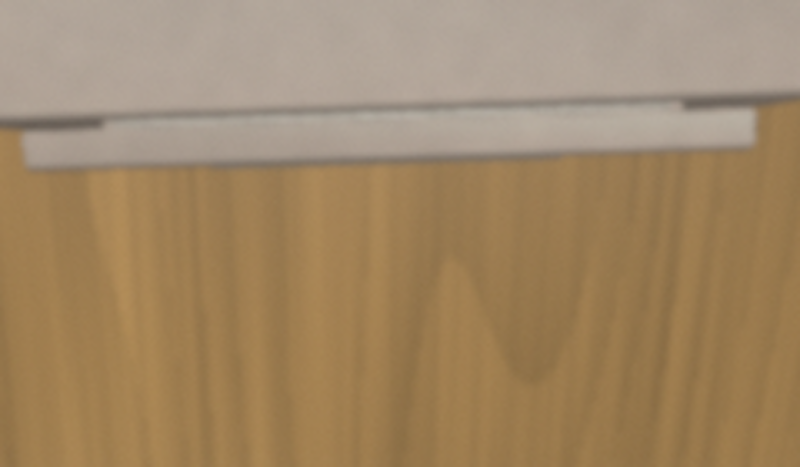

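View pics/hh_sc.png

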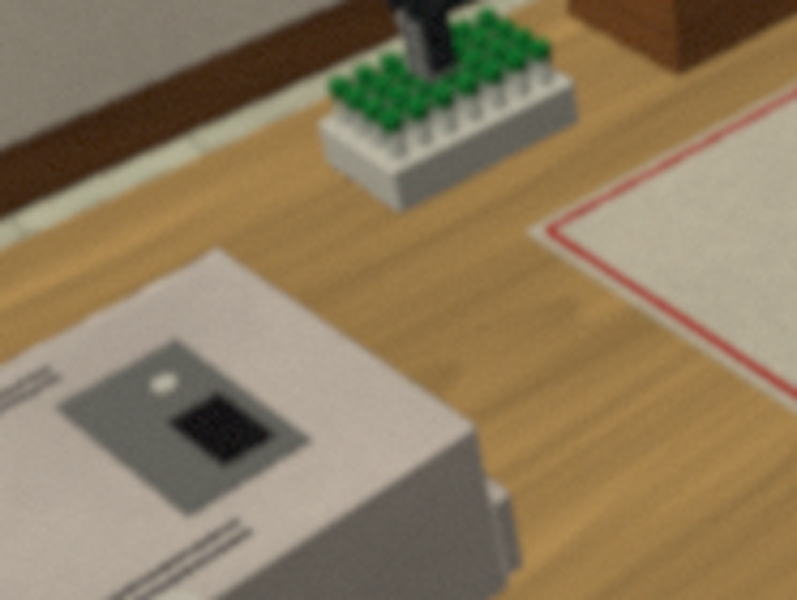

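Run:
```python
from rig import job,monitor
print(job.sign_off(),monitor.get_state()['clock'])
```

```text
the job is handed in; nothing more can be done
the job is handed in; nothing more can be done
```

All six green-capped pots are in the drawer, one to a bay. The hold-down plate is over both pins, the drawer is pushed home, and I handed the job in at about 54 s.

- **Pots:** After the last one was placed, depth readings put all six cap tops at 50 mm (the right height for standing on the bay floor), tilted less than 0.01 rad. The pot in the far bay of the front row (the side away from the robot) sat about 5 mm off centre against a rib, but upright on the floor.
- **Plate:** I lined it up by looking through the far hole at its pin. Its top read 68.3 mm after release (68 expected), level to about 0.001 rad, with both pins showing in the side view.
- **Drawer:** The push force fell to zero, and a small further push met a firm stop at 7 N. The panel's outer face then stood about 12 mm in front of the unit, which is the home position. With the drawer shut I could not look at the pots again. The last partial view of them, before the push, looked right.
- **Bystanders:** I never touched the jar, dropper, rotor or red pots. I saw no sign of anything being knocked aside during the run.
- **Discrepancies:** The top and wrist cameras disagreed by 3 to 6 mm in x, so I went by the wrist camera. While turning the gripper for the push, the last joint reached its -3.01 rad limit. It stopped there, and I turned it the other way instead.

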